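# Lock the slide cabinet with its locking rod

### The job

Closing time at the nature centre: the top and middle drawers of the microscope-slide cabinet have been left open. Push all the drawers fully shut, then take the locking rod with the flat red grip out of the wooden tool block and pass it down through the column of brass lock eyes on the cabinet's front, keeping hold of it rather than letting it drop, until its collar sits on the top eye. Let go of it there, and leave everything else on the bench as it is.

Things in the scene. Friction and masses are not known exactly. Their poses are not given: they have to be found in the camera images.
- cabinet: microscope-slide cabinet fixed to the bench: grey steel case 200 mm deep (x), 200 mm wide (y), 132 mm high, three white drawers one above the other. Origin under the case's centre on the table; +x points out of the drawer fronts, z up. Shut, the fronts lie at x = 100 mm; each is 32 mm high, centred 106 (top), 72 (middle) and 38 mm (bottom) above the table
- pull_top (a point): middle of the top drawer's dark bar pull, moving with the drawer: the bar is 80 mm long along the cabinet's y, 8 mm thick, its axis 24 mm and its outer side 28 mm off the drawer front; shut it lies at cabinet x = 124, y = 15, z = 106 mm
- pull_middle (a point): the same for the middle drawer, 34 mm lower (z = 72 mm); the bottom drawer has one too (z = 38 mm)
- top_eye (a point): centre of the hole in the topmost lock eye, on its upper face, level with the cabinet's top (132 mm above the table), at cabinet x = 116, y = -70 mm; axes as the cabinet's. Lock eyes are level brass tabs 5 mm thick, 26 mm wide, reaching to x = 132 mm, each with an upright 11 mm hole. Tops of the five: 132 (case), 108.5, 74.5, 40.5 (one on each drawer) and 18 mm (case foot)
- bottom_eye (a point): centre of the hole in the lowest lock eye, on its upper face, 18 mm above the table, straight below top_eye. The drawers' eyes stand in line with these two only when shut
- drawer_top (a joint): opening of the top drawer in m along the cabinet's +x: 0 shut (a firm stop), 0.1 at most; starts 0.025 to 0.07 open. Runs with light friction, about 1 to 2 N, and stays where it is left
- drawer_middle (a joint): the same for the middle drawer; starts 0.025 to 0.07 open, independently of the top one
- drawer_bottom (a joint): the same for the bottom drawer; starts shut
- tool_block: a pale wooden block, 60 mm (x) x 170 mm (y) x 60 mm high, fixed to the bench, with three upright 11 mm holes 50 mm deep at y = -55, 0 and +55 mm; the locking rod, the brush and the needle stand in these, in any order. Origin under its centre
- lock_rod: locking rod, about 90 g, upright in the tool block, tip down: round steel 8 mm thick, tapered over the last 7 mm, 128 mm long up to a steel collar (20 mm across, 6 mm thick), then the flat red grip; 176 mm in all. Origin at the tip, z up along the rod. In the block its tip is 10 mm above the table
- rod_tip (a point): the tip of the locking rod
- rod_collar (a point): on the rod's axis at the underside of the collar, 128 mm above the tip; it meets top_eye when the rod is home, the tip then 4 mm above the table
- rod_grip (a point): the centre of the red plastic grip, 155 mm above the tip: 28 mm wide (rod x), 14 mm thick (rod y) and 42 mm high; best taken across its 14 mm thickness
- brush: a small paintbrush with a wooden handle, 8 mm thick and 120 mm long, standing bristles up in the tool block, its top about 130 mm above the table; bystander; origin at the lower end
- needle: a dissecting needle with a blue handle, 8 mm thick and 112 mm long, standing point up in the tool block, its top about 122 mm above the table; bystander; origin at the lower end
- slide_box: a flat blue plastic slide box, 86 x 101 x 35 mm, lying on the rear half of the cabinet's top; bystander; origin under its centre
- petri_dish: a closed clear petri dish with bits of leaf, 94 mm across and 15 mm high; bystander; origin under its centre
- specimen_jar: an amber jar with black cap and blank label, 60 mm across and 85 mm high; bystander; origin under its centre
- magnifier: a magnifying glass lying flat, black rim 72 mm across, 12 mm high, wooden handle 100 mm long; bystander; origin under the lens centre, handle along its -x
- pine_cone: a brown pine cone, 60 mm across, 56 mm high; bystander; origin under its centre
- mineral: a grey-violet mineral lump, 62 mm across, 45 mm high; bystander; origin under its centre

How it is judged:
By the outcome, as a careful person would: the job done as asked, in the order asked, and still so for the second after the job is handed in, with the robot touching nothing.
It also fails if it takes over 67 s, if anything falls off the work surface, if the arm or the gripper's body presses on something with over 40 N, if the wrist force passes 120 N, or if a joint passes its speed limit or range.

### The arm

A 7-joint arm with a two-finger parallel gripper is mounted at the origin on the work surface. World frame = base frame: x ahead of the robot, y to its left, z up, the work surface at z = 0. Lengths are in m, angles in rad, forces in N, time in s.
With the tool pointing down it reaches from about 0.4 to 0.925 m from the base axis. Payload 4.1 kg.
Tool frame: the origin (TCP) lies on the mounting face of the last link; the fingertips stand 173 mm ahead of it and the grasp point (between the pads) lies 155 mm ahead of it; y points along the fingers, x is the direction in which the jaws open and shut, and the axes are right-handed (so a half turn about y gives the same grasp; the last joint's range is limited). The gripper opens to 85 mm and grips with 20 to 120 N. Pads are 22 mm wide; open, the fingers measure 114 mm over their backs; the gripper's body (76 mm by 85 mm) begins 54 mm behind the grasp point. The pads swing forward as they close: fully open they stand 13 mm farther back than shut.
Start: joints at [1.207, 0.398, 0.045, 1.537, -0.019, 1.207, -0.051], TCP at [0.17, -0.627, 0.405] pointing down, gripper open.
Joint ranges: [-2.82, 2.82], [-0.49, 2.23], [-1.37, 1.46], [0, 2.46], [-1.36, 4.5], [0.23, 2], [-2.94, 2.94]. Speed limits (rad/s): [2.57, 2.57, 3.14, 3.14, 3.14, 3.14, 3.14].

### API

Orientations are given as a unit quaternion [w, x, y, z].
In Python, from rig import * gives the robot as it stands.
- The arm moves only by the tool step_arm, never from a script. Its argument "plan" is a list of rows, each a list of 7 numbers: the turn, a rotation vector about the tool's x, y, z in degrees, then the shift along the tool's x, y, z in m, then the opening, from 0 (shut) to 1 (fully open). A call has 1 to 5 rows; each row shifts and turns the commanded pose from where the row before left it, along the tool's axes as they then stand; what a row does not reach is not made up. A row lasts 1/12 s, in which the tool goes at most 41.7 mm and 7.16 degrees, less where a joint would pass 70% of its speed; a pose out of reach is approached as far as the arm can. A call is refused whole if a number of a shift passes 0.0417 or a number of a turn 7.16, either way. A call with a gripper value outside its range is refused whole. The fingers move at their own pace and stop on an object; "squeeze" is the grip in N (left out, the last holds). Time passes only in rows, so rows that do not move let the fingers close. It gives the time, the measured TCP pose, the force and the opening at its end, in the units of the state.
- read_state(): the state, without advancing time (a new reading comes with each control period).
- get_image(name): name is "side" or "top"; returns a dict with "color" (400x640x3 uint8, blue, green, red), "mtx" (3x3 intrinsics, pixels), "dist" ([k1, k2, p1, p2, k3] as OpenCV has them; the pictures are not rectified), "camera_from_world" (4x4, takes a point from world to camera coordinates). Camera axes: x right, y down, z forward; pixel columns grow to the right and rows downward; lengths in m; the calibration is good to about 2 mm. A picture is of the moment at which its call begins. There is no depth.
- finish_job(): hands the job in, once; it reports no verdict.
Trained networks look in a picture, given as the dict that the camera call returned (one of the last four; its "shot" number tells which), for a name from the list of things; names that differ only in an ending like _2 or _b are one class to them, and where a whole thing is asked for, a point or a joint stands for the part that bears it (a point fixed in the world has none). Each returns a list of dicts, best first, with "score" (0 to 1); they miss things now and then, are a little off and sometimes report something else, mostly with a low value. They report only what shows in the picture. A call takes as long as a camera call.
- recognise(picture, name): "bbox" ([left, top, right, bottom] in pixels, round what is visible of it).
- place_of(picture, name): "position" ([row, column] in pixels: a listed point, or the origin of a listed thing).
The state is a dict: "t": time; "q": joint angles; "joint_vel": joint speeds; "tau": joint torques, N m; "tcp_pos": TCP position; "eef_rot": TCP orientation; "force": force on the tool from outside, world axes, zero at the start; "moment": the same for the moment, N m; "finger_gap": finger opening in m.
Only numpy, scipy, OpenCV 4.12 (cv2) and the standard library are available. Lean on these libraries where they do the work, as an engineer would, in place of code of your own. Each camera call takes 0.05 s, during which the arm holds its last target.

## Working session

There is one attempt and no reset: what is moved stays moved. The work goes in short steps, Python scripts to look and compute and a tool call to move; the robot and the scene stay as the last step left them, time stands still between calls to the robot, and variables do not carry over. Pictures are saved under pics/ and viewed, and the job is handed in when it is done.

Besides the shell and the picture viewer there is one more tool, called after "Request:" by a JSON object that holds its "method" and its "body". step_arm: Moves the arm, as the interface text tells. Its arguments: {"type":"object","properties":{"plan":{"type":"array","items":{"type":"array","items":{"type":"number"}}},"squeeze":{"type":"number"}},"required":["plan"]}

```bash
ls; mkdir -p pics
python3 - <<'E'
from rig import *
import cv2,numpy as np
s=read_state();print({k:np.round(v,3).tolist() for k,v in s.items()})
for n in("side","top"):
    p=get_image(n);cv2.imwrite(f"pics/{n}0.png",p["color"])
    print(n,p["mtx"].tolist(),p["dist"],np.round(p["camera_from_world"],3).tolist())
    for o in["pull_top","pull_middle","top_eye","bottom_eye","lock_rod","rod_tip","rod_collar","rod_grip","cabinet","tool_block","brush","needle","slide_box","petri_dish","specimen_jar","magnifier","pine_cone","mineral"]:
        r=place_of(p,o);print(o,[(np.round(d["position"],1).tolist(),round(d["score"],2)) for d in r[:2]])
E
```

```text
pics
{'t': 0.0, 'q': [1.207, 0.399, 0.045, 1.538, -0.019, 1.207, -0.051], 'joint_vel': [0.002, 0.001, -0.0, -0.0, 0.001, 0.0, -0.0], 'tau': [0.0, -47.513, 1.365, -25.422, 0.012, 0.01, -0.0], 'tcp_pos': [0.17, -0.627, 0.404], 'eef_rot': [0.562, -0.561, 0.43, -0.429], 'force': [0.046, -0.115, -0.168], 'moment': [-0.031, 0.019, 0.009], 'finger_gap': 0.085}
side [[421.31251146476575, 0.0, 316.9940249213769], [0.0, 421.31251146476575, 201.57235638082955], [0.0, 0.0, 1.0]] [-0.11099155  0.          0.          0.          0.        ] [[-0.672, -0.74, 0.011, 0.3], [-0.532, 0.473, -0.702, 0.391], [0.514, -0.478, -0.712, 0.91], [0.0, 0.0, 0.0, 1.0]]
pull_top [([213.4, 281.6], 0.56)]
pull_middle [([223.1, 278.3], 0.93)]
top_eye [([185.2, 293.2], 0.88)]
bottom_eye []
lock_rod [([308.1, 206.8], 0.84)]
rod_tip []
rod_collar [([276.5, 194.1], 0.67)]
rod_grip [([271.1, 193.0], 0.65)]
cabinet [([266.8, 184.3], 0.54)]
tool_block [([307.6, 209.5], 0.57)]
brush []
needle [([320.8, 191.8], 0.47)]
slide_box [([201.6, 357.8], 0.94), ([186.1, 294.8], 0.73)]
petri_dish [([267.2, 183.8], 0.71)]
specimen_jar 
[... 406 characters left out ...]
1.0]]
pull_top [([188.1, 288.2], 0.94), ([229.7, 343.1], 0.72)]
pull_middle [([187.8, 281.4], 0.52), ([203.7, 205.2], 0.19)]
top_eye [([168.1, 310.3], 0.74)]
bottom_eye []
lock_rod [([202.1, 204.3], 0.46)]
rod_tip []
rod_collar [([202.3, 186.7], 0.63)]
rod_grip [([199.7, 185.0], 0.59), ([202.3, 205.4], 0.57)]
cabinet [([208.0, 330.4], 0.69)]
tool_block [([204.6, 202.4], 0.6)]
brush [([202.8, 220.6], 0.4)]
needle [([136.7, 248.8], 0.35)]
slide_box [([226.7, 342.5], 0.88), ([203.6, 221.4], 0.71)]
petri_dish [([154.5, 211.3], 0.69)]
specimen_jar [([257.0, 249.9], 0.84)]
magnifier [([139.4, 395.1], 0.69)]
pine_cone [([138.5, 244.6], 0.77), ([201.5, 187.3], 0.64)]
mineral [([184.9, 427.3], 0.55)]
```

View pics/side0.png

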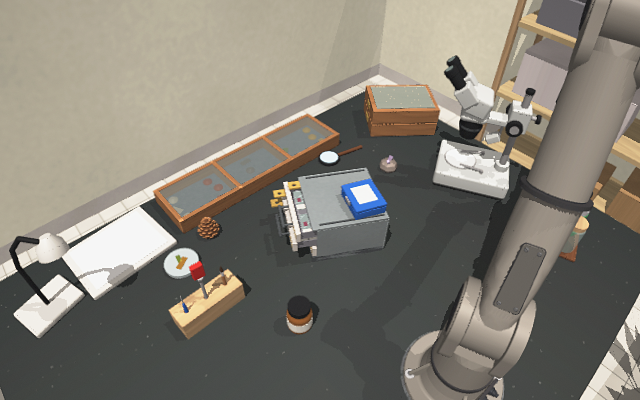

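View pics/top0.png

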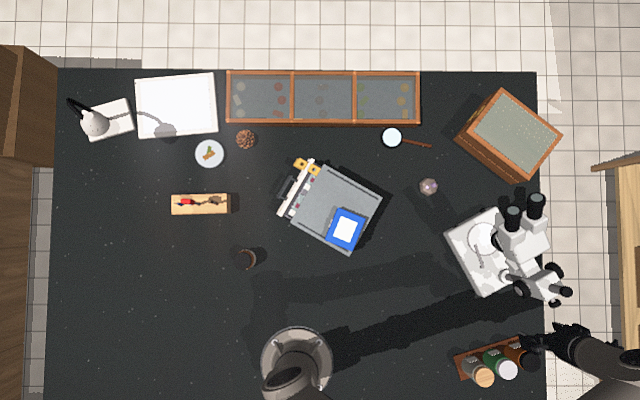

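Run:
```python
import cv2
a=cv2.imread("pics/top0.png")[130:290,150:350];cv2.imwrite("pics/topc.png",cv2.resize(a,None,fx=3.7,fy=3.7,interpolation=cv2.INTER_CUBIC))
a=cv2.imread("pics/side0.png")[140:340,140:400];cv2.imwrite("pics/sidec.png",cv2.resize(a,None,fx=3,fy=3,interpolation=cv2.INTER_CUBIC))
```

```text
(no output)
```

View pics/topc.png

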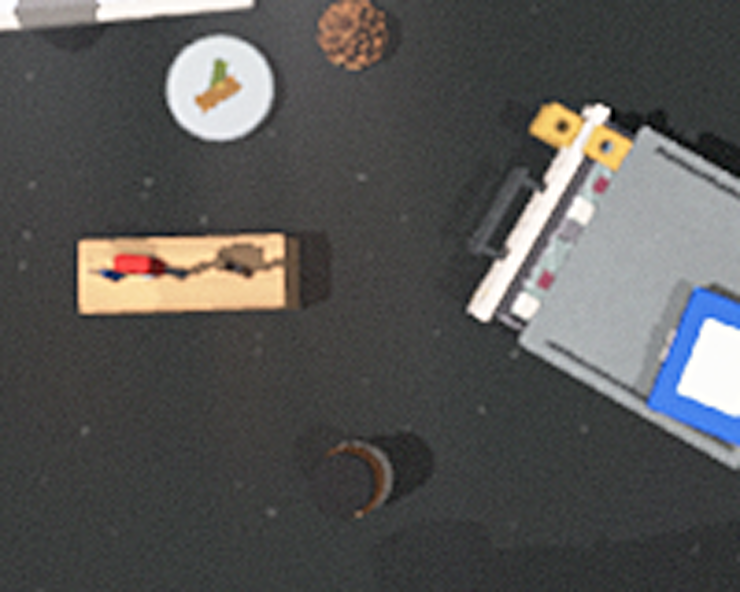

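View pics/sidec.png

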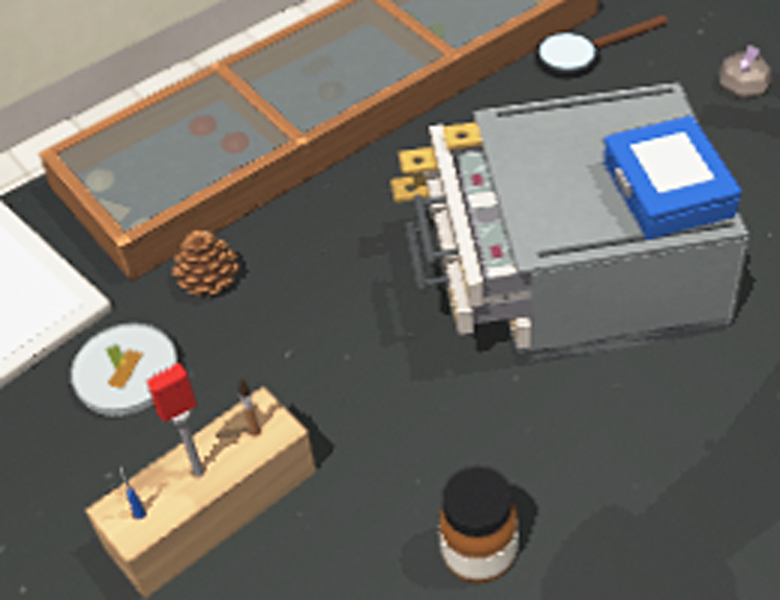

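```bash
cat > h.py <<'E'
from rig import *
import cv2,numpy as np
def ray(p,u,v):
    M=np.array(p["camera_from_world"]);q=cv2.undistortPoints(np.array([[[u,v]]],float),np.array(p["mtx"]),np.array(p["dist"]))[0,0]
    R=M[:3,:3];c=-R.T@M[:3,3];d=R.T@np.array([q[0],q[1],1]);return c,d
def onz(p,u,v,z):
    c,d=ray(p,u,v);return c+d*(z-c[2])/d[2]
def proj(p,P):
    M=np.array(p["camera_from_world"]);P=np.atleast_2d(np.array(P,float))
    return cv2.projectPoints(P,cv2.Rodrigues(M[:3,:3])[0],M[:3,3],np.array(p["mtx"]),np.array(p["dist"]))[0][:,0]
def crop(p,box,f,name,pts=None):
    l,t,r,b=box;a=cv2.resize(p["color"][t:b,l:r],None,fx=f,fy=f,interpolation=cv2.INTER_CUBIC)
    if pts is not None:
        for u,v in pts:cv2.circle(a,(int((u-l+.5)*f),int((v-t+.5)*f)),3,(255,0,255),1)
    cv2.imwrite(name,a)
E
python3 - <<'E'
from h import *
import pickle
T=get_image("top");S=get_image("side");pickle.dump((T,S),open("im.pkl","wb"))
crop(T,(270,145,390,262),5,"pics/t1.png");crop(S,(260,155,395,262),5.8,"pics/s1.png")
E
```

```text
(no output)
```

View pics/t1.png

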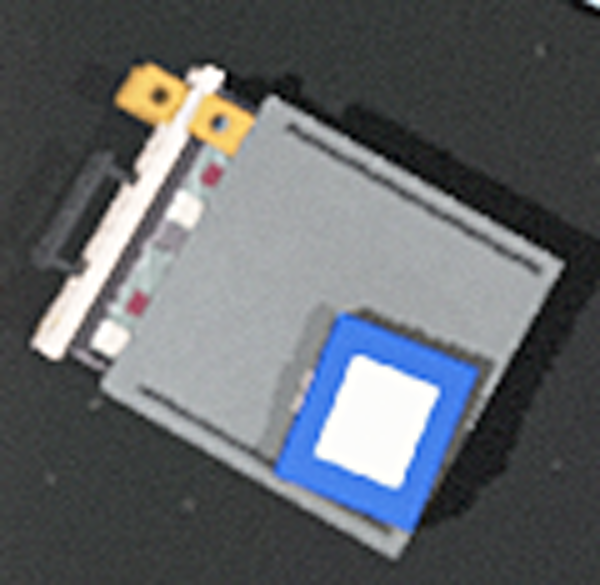

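View pics/s1.png

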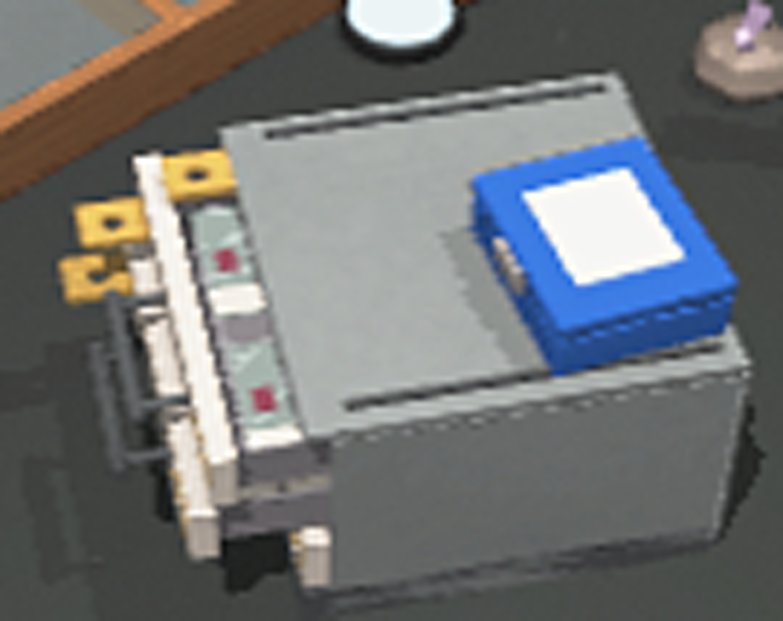

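Run:
```python
from h import *
import pickle
from scipy.optimize import least_squares
T,S=pickle.load(open("im.pkl","rb"))
tf=lambda a:np.array(a)/5+[270,145]-.5
sf=lambda a:np.array(a)/5.8+[260,155]-.5
tc=tf([(272,97),(563,262),(398,560),(103,387),(219,123)])
sc=sf([(222,127),(613,72),(748,370),(308,438),(196,173)])
for n,p,c in(("T",T,tc),("S",S,sc)):
    w=np.array([onz(p,*u,.132) for u in c]);print(n,w.round(4).tolist())
    print([np.linalg.norm(w[i]-w[(i+1)%4]).round(4) for i in range(4)])
def mod(q,xf):
    c,s=np.cos(q[2]),np.sin(q[2]);L=np.array([(xf,-.1),(-.1,-.1),(-.1,.1),(xf,.1),(.116,-.07)])
    return np.c_[q[0]+c*L[:,0]-s*L[:,1],q[1]+s*L[:,0]+c*L[:,1],np.full(5,.132)]
def res(q,w):
    P=mod(q,q[3]);r=[]
    if 'T' in w:r+=[proj(T,P)-tc]
    if 'S' in w:r+=[proj(S,P)-sc]
    return np.concatenate(r).ravel()
for w in("T","S","TS"):
    f=least_squares(res,[.52,-.09,1.0,.1],args=(w,));print(w,f.x.round(4),mod(f.x,.1)[4].round(4),f.fun.reshape(-1,2).round(1).tolist())
```

```text
T [[0.6149, -0.0817, 0.132], [0.5185, -0.2523, 0.132], [0.3449, -0.1554, 0.132], [0.4444, 0.0162, 0.132], [0.5994, -0.0506, 0.132]]
[np.float64(0.1959), np.float64(0.1988), np.float64(0.1984), np.float64(0.1966)]
S [[0.619, -0.0826, 0.132], [0.5219, -0.2536, 0.132], [0.3457, -0.152, 0.132], [0.4448, 0.0178, 0.132], [0.6024, -0.0524, 0.132]]
[np.float64(0.1966), np.float64(0.2034), np.float64(0.1966), np.float64(0.201)]
T [ 0.4813 -0.117   1.0536  0.0971] [ 0.5995 -0.0508  0.132 ] [[0.1, -0.5], [0.4, -0.1], [-0.3, -0.0], [-0.2, 0.7], [0.1, -0.1]]
S [ 0.4834 -0.1166  1.0473  0.0971] [ 0.6021 -0.0511  0.132 ] [[0.1, 0.1], [0.4, 0.4], [-0.0, -0.5], [-0.1, -0.2], [-0.3, 0.3]]
TS [ 0.4823 -0.1166  1.0507  0.0972] [ 0.6007 -0.0508  0.132 ] [[0.1, -0.8], [0.3, -0.3], [-0.6, -0.3], [-0.4, 0.2], [0.0, -0.5], [0.2, 0.4], [0.5, 0.5], [0.4, -0.4], [0.4, 0.1], [-0.1, 0.6]]
```

Run:
```python
from h import *
import pickle
T,S=pickle.load(open("im.pkl","rb"))
q=np.array([.4823,-.1166,1.0507]);c,s=np.cos(q[2]),np.sin(q[2])
loc=lambda w:(np.array([[c,s],[-s,c]])@(w[:2]-q[:2])).round(4)
print("eye_top",loc(onz(T,270+159/5-.5,145+96/5-.5,.1085)),loc(onz(S,260+113/5.8-.5,155+222/5.8-.5,.1085)),"mid",loc(onz(S,260+98/5.8-.5,155+275/5.8-.5,.0745)))
print("pull_top",loc(onz(T,288.2,188.1,.106)),loc(onz(S,281.6,213.4,.106)),"mid",loc(onz(S,278.3,223.1,.072)))
crop(T,(160,180,245,225),8,"pics/t2.png");crop(S,(165,250,250,340),6.5,"pics/s2.png")
for n in["slide_box","specimen_jar","pine_cone","petri_dish"]:
    r=place_of(T,n)[0]["position"];print(n,onz(T,r[1],r[0],.132 if n=="slide_box" else 0).round(3))
```

```text
eye_top [ 0.1564 -0.0681] [ 0.1563 -0.0718] mid [ 0.1654 -0.0717]
pull_top [0.1536 0.0149] [0.1612 0.0042] mid [0.1722 0.006 ]
slide_box [ 0.422 -0.137  0.132]
specimen_jar [0.331 0.15  0.   ]
pine_cone [0.712 0.171 0.   ]
petri_dish [ 0.61  -0.043  0.   ]
```

View pics/t2.png

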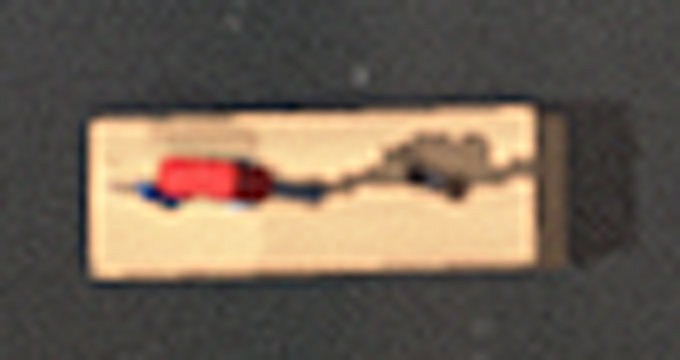

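View pics/s2.png

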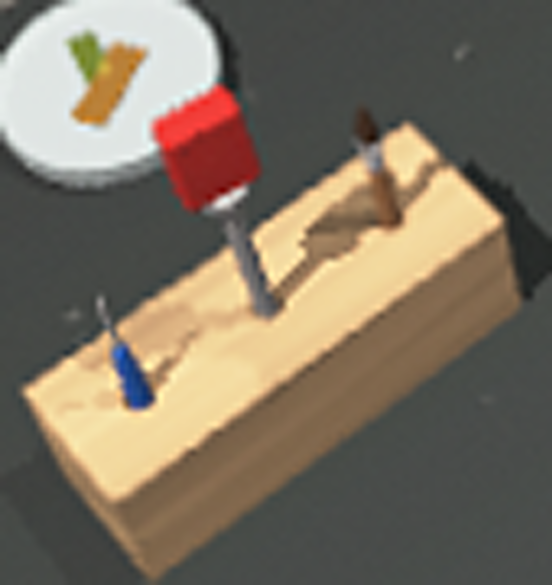

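Run:
```python
from h import *
import pickle
T,S=pickle.load(open("im.pkl","rb"))
t=np.array([(88,118),(535,105),(540,268),(90,278)])/8+[160,180]-.5
s=np.array([(22,390),(405,123),(503,220),(118,500)])/6.5+[165,250]-.5
for p,c in((T,t),(S,s)):
    w=np.array([onz(p,*u,.06)[:2] for u in c]);d=w[0]-w[1]+w[3]-w[2];print(w.round(4).tolist(),w.mean(0).round(4),"y-axis deg",np.degrees(np.arctan2(d[1],d[0])).round(1))
g=np.array([(160,158),(235,158),(240,196),(160,196)])/8+[160,180]-.5
w=np.array([onz(T,*u,.187)[:2] for u in g]);print(w.round(4).tolist(),w.mean(0))
g=np.array([(153,128),(222,88),(236,108),(166,148)])/6.5+[165,250]-.5
w=np.array([onz(S,*u,.187)[:2] for u in g]);print(w.round(4).tolist(),w.mean(0))
print("rodbase S",onz(S,165+260/6.5-.5,250+308/6.5-.5,.06))
```

```text
[[0.5295, 0.3915], [0.5353, 0.2188], [0.472, 0.2158], [0.4674, 0.3892]] [0.5011 0.3038] y-axis deg 91.7
[[0.5319, 0.3898], [0.5386, 0.2199], [0.4776, 0.2173], [0.4713, 0.3857]] [0.5049 0.3032] y-axis deg 92.2
[[0.5051, 0.3187], [0.5052, 0.293], [0.4921, 0.2909], [0.492, 0.3184]] [0.49857869 0.30526869]
[[0.5033, 0.3209], [0.5022, 0.2951], [0.4922, 0.2959], [0.4935, 0.3217]] [0.49780687 0.30838942]
rodbase S [0.5048971  0.30629007 0.06      ]
```

```bash
cat >> h.py <<'E'
from scipy.spatial.transform import Rotation as Ro
def cur():
    s=read_state();w,x,y,z=s["eef_rot"];return np.array(s["tcp_pos"]),Ro.from_quat([x,y,z,w]),s
def down(yaw):  # tool z down, tool x at yaw deg in world
    a=np.radians(yaw);X=np.array([np.cos(a),np.sin(a),0]);Z=np.array([0,0,-1.]);return Ro.from_matrix(np.c_[X,np.cross(Z,X),Z])
def goto(pos,yaw,P=None,R=None):
    """remaining turn (deg, tool) and shift (tool axes, of current orientation and of the target one)"""
    p,r,s=cur()
    if P is not None:p=np.array(P)
    R=down(yaw);print("t",s["t"],"turn",np.degrees((r.inv()*R).as_rotvec()).round(2),"shift cur",r.inv().apply(np.array(pos)-p).round(4),"shift tgt",R.inv().apply(np.array(pos)-p).round(4))
E
python3 - <<'E'
from h import *
import pickle
T,S=pickle.load(open("im.pkl","rb"))
def tri(a,b):
    c1,d1=ray(T,*a);c2,d2=ray(S,*b);d1/=np.linalg.norm(d1);d2/=np.linalg.norm(d2)
    k=np.linalg.lstsq(np.c_[d1,-d2],c2-c1,rcond=None)[0];return (c1+k[0]*d1).round(3),(c2+k[1]*d2).round(3)
print(tri((513,212),(452,60)),tri((535,200),(465,85)))
for z in(0,.2,.3):print(onz(T,495,245,z).round(3),onz(T,540,210,z).round(3))
p,r,s=cur();print(r.as_matrix().round(3))
E
```

```text
(array([ 0.465, -0.485,  0.411]), array([ 0.46 , -0.488,  0.413])) (array([ 0.502, -0.62 ,  0.268]), array([ 0.476, -0.637,  0.276]))
[ 0.373 -0.646  0.   ] [ 0.488 -0.797  0.   ]
[ 0.383 -0.547  0.2  ] [ 0.479 -0.674  0.2  ]
[ 0.388 -0.498  0.3  ] [ 0.474 -0.612  0.3  ]
[[ 0.262  0.     0.965]
 [-0.965 -0.     0.262]
 [ 0.    -1.    -0.   ]]
```

Request:
{"method": "step_arm", "body": {"plan": [[0,0,0,0,0,-0.04,0],[0,0,0,0,0,-0.04,0],[0,0,0,0,0,-0.04,0],[0,0,0,0,0,-0.04,0],[0,0,0,0,0,-0.04,0]], "squeeze": 40}}

```text
t: 2.62
tcp_pos: [-0.0246, -0.6799, 0.4049]
eef_rot: [-0.562, 0.562, -0.429, 0.43]
force: [1.1, -0.9, -0.0]
finger_gap: 0.0257
```

Run:
```python
s=open("h.py").read()
a=s.index("def down");b=s.index("def goto")
s=s[:a]+'''def down(yaw):  # tool y down, tool x at yaw deg in world
    a=np.radians(yaw);X=np.array([np.cos(a),np.sin(a),0]);Y=np.array([0,0,-1.]);return Ro.from_matrix(np.c_[X,Y,np.cross(X,Y)])
CAB=np.array([.4823,-.1166,1.0507])
def cab(x,y,z):
    c,s=np.cos(CAB[2]),np.sin(CAB[2]);return np.array([CAB[0]+c*x-s*y,CAB[1]+s*x+c*y,z])
'''+s[b:]
open("h.py","w").write(s)
```

Request:
{"method": "step_arm", "body": {"plan": [[0,0,0,-0.02,-0.04,0,0],[0,0,0,-0.03,-0.04,0,0],[0,0,0,-0.03,-0.04,0.01,0],[0,0,0,-0.04,-0.04,0.02,0],[0,0,0,-0.04,-0.04,0.03,0]]}}

```text
t: 3.03
tcp_pos: [-0.0165, -0.5499, 0.5637]
eef_rot: [-0.56, 0.561, -0.431, 0.431]
force: [1.1, -0.4, -0.3]
finger_gap: 0.0002
```

Run:
```python
from h import *
print(cur()[2]["q"]);goto((.17,-.42,.62),-74.8);goto(cab(.21,.015,.4),-29.8);print(cab(.21,.015,.4))
```

```text
[ 1.42843404  0.1403265   0.10851835  1.52898985 -0.01426338  1.47163862
  0.22749371]
t 3.0333 turn [ 0.07 -0.25  0.07] shift cur [-0.0773 -0.0567  0.2136] shift tgt [-0.0764 -0.0563  0.214 ]
t 3.0333 turn [ 1.000e-01 -4.525e+01  4.000e-02] shift cur [-0.4497  0.1622  0.7311] shift tgt [0.2025 0.1637 0.8339]
[0.57364581 0.07308643 0.4       ]
```

Request:
{"method": "step_arm", "body": {"plan": [[0,0,0,-0.02,-0.02,0.04,0],[0,0,0,-0.02,0,0.04,0],[0,0,0,-0.02,0,0.04,0],[0,0,0,-0.02,0,0.04,0],[0,0,0,-0.02,0,0.04,0]]}}

```text
t: 3.45
tcp_pos: [0.1391, -0.4129, 0.5792]
eef_rot: [-0.561, 0.562, -0.429, 0.43]
force: [0.3, -0.3, 0.9]
finger_gap: -0.0003
```

Request:
{"method": "step_arm", "body": {"plan": [[0,-7,0,-0.02,0,0.035,0],[0,-7,0,-0.02,0,0.035,0],[0,-7,0,-0.02,0,0.04,0],[0,-7,0,-0.01,0,0.04,0],[0,-7,0,-0.01,0,0.04,0]]}}

```text
t: 3.87
tcp_pos: [0.2646, -0.2519, 0.579]
eef_rot: [-0.665, 0.666, -0.238, 0.239]
force: [0.4, -0.5, 0.3]
finger_gap: 0.0001
```

Run:
```python
from h import *
print(cur()[2]["q"],cur()[0]);goto(cab(.21,.015,.4),-29.8)
```

```text
[ 1.01175509 -0.21690695 -0.29101486  1.83243488 -0.06158085  1.5159217
  0.04156202] [ 0.26464617 -0.25189438  0.57900786]
t 3.8667 turn [ 0.03 -9.67  0.08] shift cur [0.0317 0.1789 0.4474] shift tgt [0.1066 0.179  0.4356]
```

Request:
{"method": "step_arm", "body": {"plan": [[0,-7,0,0.01,0,0.04,0],[0,-3,0,0.01,0,0.04,0],[0,0,0,0.01,0,0.04,0],[0,0,0,0.01,0,0.04,0],[0,0,0,0.01,0,0.04,0]]}}

```text
t: 4.28
tcp_pos: [0.4135, -0.1101, 0.5792]
eef_rot: [-0.683, 0.684, -0.182, 0.183]
force: [1.7, -1.4, 0.2]
finger_gap: 0.0002
```

Request:
{"method": "step_arm", "body": {"plan": [[0,0,0,0.01,0,0.04,0],[0,0,0,0.01,0,0.04,0],[0,0,0,0.01,0,0.04,0],[0,0,0,0.01,0,0.04,0],[0,0,0,0.01,0,0.03,0]]}}

```text
t: 4.7
tcp_pos: [0.5517, 0.0308, 0.579]
eef_rot: [0.684, -0.683, 0.181, -0.181]
force: [0.4, 0.7, -0.7]
finger_gap: 0.0
```

Run:
```python
from h import *
print(cur()[2]["q"],cur()[0]);goto(cab(.205,.015,.239),-29.8)
```

```text
[ 0.55573177  0.20513888 -0.8281528   1.47414111  0.14969144  1.52674479
 -0.78648962] [0.55169775 0.03082248 0.579023  ]
t 4.7 turn [-0.1   0.11  0.01] shift cur [-0.002   0.3401  0.042 ] shift tgt [-0.002   0.34    0.0426]
```

Request:
{"method": "step_arm", "body": {"plan": [[0,0,0,0,0.03,0.015,0],[0,0,0,0,0.04,0,0],[0,0,0,0,0.04,0,0],[0,0,0,0,0.04,0,0],[0,0,0,0,0.04,0,0]]}}

```text
t: 5.12
tcp_pos: [0.5578, 0.0408, 0.3872]
eef_rot: [-0.683, 0.683, -0.182, 0.182]
force: [1.2, 0.1, 0.5]
finger_gap: -0.0001
```

Run:
```python
from h import *
goto(cab(.205,.015,.239),-29.8)
T=get_image("top");S=get_image("side");goto(cab(.205,.015,.239),-29.8)
crop(T,(230,130,350,250),5,"pics/t3.png",proj(T,[cur()[0]-[0,0,.173]]));crop(S,(230,110,365,230),5.,"pics/s3.png",proj(S,[cur()[0]-[0,0,.173]]))
```

```text
t 5.1167 turn [-0.   -0.02  0.05] shift cur [-0.0025  0.1482  0.0308] shift tgt [-0.0023  0.1482  0.0308]
t 5.2167 turn [ 0.44 -0.01 -0.63] shift cur [0.0006 0.1433 0.0343] shift tgt [-0.0009  0.1435  0.0332]
```

View pics/s3.png

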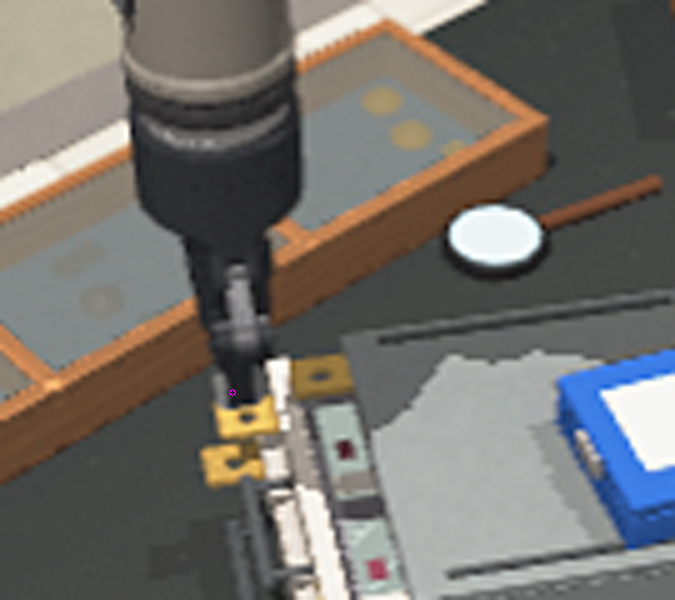

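View pics/t3.png

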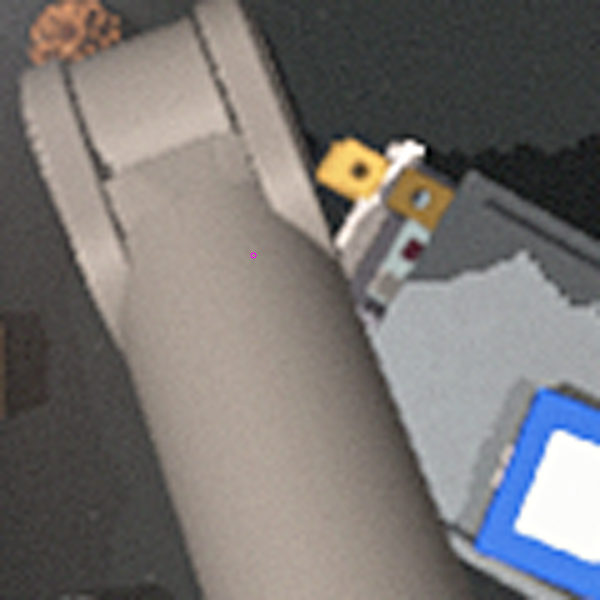

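Request:
{"method": "step_arm", "body": {"plan": [[0,0,0,-0.001,0.02,0.033,0],[0,0,0,0,0.04,0,0],[0,0,0,0,0.04,0,0],[0,0,0,0,0.04,0,0],[0,0,0,0,0,0,0]]}}

```text
t: 5.63
tcp_pos: [0.5718, 0.0686, 0.2441]
eef_rot: [-0.682, 0.685, -0.186, 0.179]
force: [-1.3, -1.0, -0.9]
finger_gap: -0.0003
```

Run:
```python
from h import *
goto(cab(.128+.011,.015,.238),-29.8)
S=get_image("side");goto(cab(.128+.011,.015,.239),-29.8)
crop(S,(230,110,365,250),4.2,"pics/s4.png",proj(S,[cur()[0]-[0,0,.173]]))
```

```text
t 5.6333 turn [ 0.39 -0.06 -0.47] shift cur [-0.0005  0.0065 -0.0661] shift tgt [-0.0006  0.0061 -0.0661]
t 5.6833 turn [ 0.19 -0.06 -0.23] shift cur [-0.0014  0.0089 -0.0674] shift tgt [-0.0015  0.0086 -0.0674]
```

View pics/s4.png

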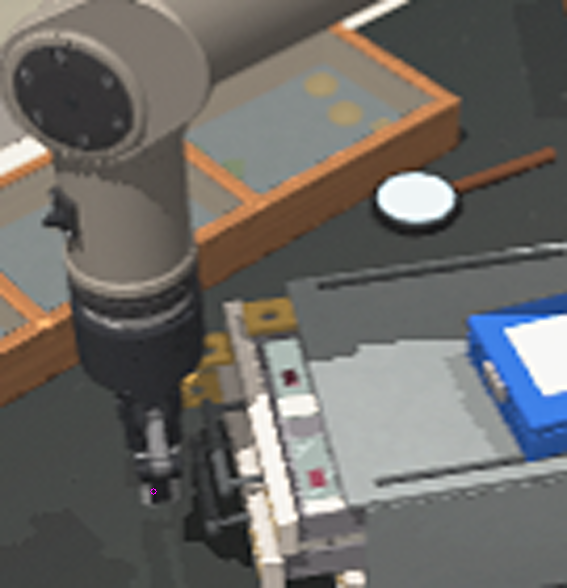

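Request:
{"method": "step_arm", "body": {"plan": [[0,0,0,-0.001,0.008,-0.008,0],[0,0,0,0,0,-0.012,0],[0,0,0,0,0,-0.012,0],[0,0,0,0,0,-0.012,0],[0,0,0,0,0,-0.01,0]]}}

```text
t: 6.1
tcp_pos: [0.5464, 0.0228, 0.2432]
eef_rot: [0.684, -0.683, 0.181, -0.184]
force: [1.1, 2.9, 4.7]
finger_gap: 0.0001
```

Request:
{"method": "step_arm", "body": {"plan": [[0,0,0,0,0,-0.004,0],[0,0,0,0,0,-0.002,0]]}}

```text
t: 6.27
tcp_pos: [0.5429, 0.0167, 0.2417]
eef_rot: [-0.683, 0.683, -0.182, 0.183]
force: [1.7, 2.4, 2.5]
finger_gap: 0.0003
```

Run:
```python
from h import *
goto(cab(.128+.011,.015,.238),-29.8)
S=get_image("side");
crop(S,(230,110,365,250),4.2,"pics/s5.png",proj(S,[cur()[0]-[0,0,.173]]))
```

```text
t 6.2667 turn [ 0.02 -0.14  0.13] shift cur [-0.0013  0.0037 -0.0068] shift tgt [-0.0013  0.0037 -0.0068]
```

View pics/s5.png

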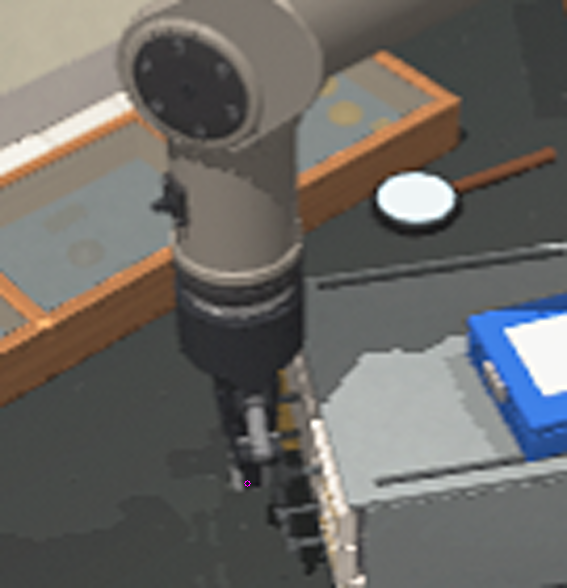

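Request:
{"method": "step_arm", "body": {"plan": [[0,0,0,0,0.002,-0.003,0],[0,0,0,0,0,-0.002,0],[0,0,0,0,0,0,0]]}}

```text
t: 6.57
tcp_pos: [0.5402, 0.0138, 0.2383]
eef_rot: [-0.683, 0.683, -0.182, 0.182]
force: [1.0, 1.4, 1.2]
finger_gap: -0.0002
```

Request:
{"method": "step_arm", "body": {"plan": [[0,0,0,0,0,-0.002,0],[0,0,0,0,0,0,0]]}}

```text
t: 6.73
tcp_pos: [0.5396, 0.0134, 0.2386]
eef_rot: [0.684, -0.683, 0.181, -0.182]
force: [3.3, 3.3, -0.4]
finger_gap: 0.0
```

Run:
```python
from h import *
goto(cab(.128+.011,.015,.238),-29.8)
```

```text
t 6.7333 turn [-0.13  0.04 -0.01] shift cur [-0.0001  0.0006 -0.0022] shift tgt [-0.0001  0.0006 -0.0022]
```

Request:
{"method": "step_arm", "body": {"plan": [[0,0,0,0,0,-0.002,0],[0,0,0,0,0,0,0]]}}

```text
t: 6.9
tcp_pos: [0.5391, 0.0127, 0.2392]
eef_rot: [0.685, -0.682, 0.181, -0.182]
force: [2.2, 6.5, 1.6]
finger_gap: 0.0002
```

Request:
{"method": "step_arm", "body": {"plan": [[0,0,0,0,0,-0.002,0],[0,0,0,0,0,0,0]]}}

```text
t: 7.07
tcp_pos: [0.5387, 0.012, 0.2398]
eef_rot: [0.686, -0.681, 0.18, -0.182]
force: [4.4, 7.8, 2.0]
finger_gap: -0.0
```

Run:
```python
from h import *
goto(cab(.128+.011,.015,.238),-29.8)
```

```text
t 7.0667 turn [-0.41  0.12  0.1 ] shift cur [-0.      0.0018 -0.0006] shift tgt [-0.      0.0018 -0.0006]
```

Request:
{"method": "step_arm", "body": {"plan": [[0,0,0,0,0,-0.003,0],[0,0,0,0,0,0,0],[0,0,0,0,0,0,0]]}}

```text
t: 7.32
tcp_pos: [0.5382, 0.0112, 0.2403]
eef_rot: [0.688, -0.68, 0.178, -0.183]
force: [6.5, 11.6, -1.0]
finger_gap: 0.0001
```

Run:
```python
from h import *
goto(cab(.128+.011,.015,.238),-29.8)
S=get_image("side");
crop(S,(260,130,365,250),5,"pics/s6.png")
```

```text
t 7.3167 turn [-0.7   0.2   0.18] shift cur [0.0001 0.0023 0.0003] shift tgt [0.0001 0.0023 0.0003]
```

View pics/s6.png

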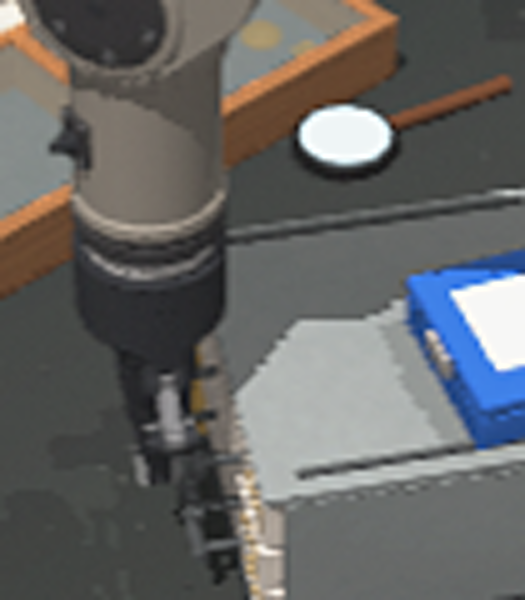

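Request:
{"method": "step_arm", "body": {"plan": [[0,0,0,0,0,0.012,0],[0,0,0,0,0,0.03,0],[0,0,0,0,-0.02,0.03,0],[0,0,0,0,-0.04,0.02,0],[0,0,0,0,-0.04,0,0]]}}

```text
t: 7.78
tcp_pos: [0.5807, 0.0885, 0.3353]
eef_rot: [0.684, -0.684, 0.182, -0.178]
force: [0.2, -0.3, 0.6]
finger_gap: -0.0001
```

Request:
{"method": "step_arm", "body": {"plan": [[0,0,0,0,-0.04,0.04,0.5],[0,0,0,0,-0.01,0.04,1],[0,0,0,0,0,0.04,1],[0,0,0,0,0,0.04,1]]}}

```text
t: 8.12
tcp_pos: [0.6562, 0.2146, 0.3759]
eef_rot: [-0.682, 0.684, -0.183, 0.183]
force: [0.8, -0.8, 0.4]
finger_gap: 0.048
```

Run:
```python
from h import *
import pickle
T=get_image("top");S=get_image("side");pickle.dump((T,S),open("im2.pkl","wb"))
P=[cab(.116,-.07,z) for z in(.132,.1085,.0745)]
crop(T,(270,145,340,235),6.5,"pics/t7.png");crop(S,(260,155,345,262),5.5,"pics/s7.png")
print(cur()[0],cur()[2]["q"]);goto((.501,.304,.4),0)
```

```text
[0.65490644 0.2212407  0.37411986] [ 0.11597258  0.59235893 -0.76893523  1.44416599  0.41298238  1.2728619
 -1.20101874]
t 8.2167 turn [ -0.18 -29.36  -0.22] shift cur [-0.1748 -0.0251 -0.0033] shift tgt [-0.1539 -0.0259  0.0828]
```

View pics/s7.png

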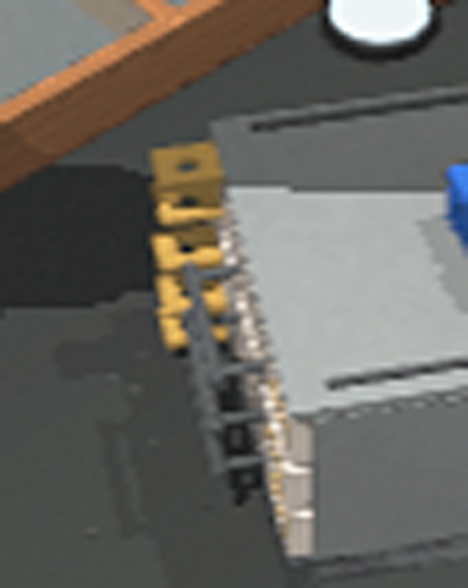

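View pics/t7.png

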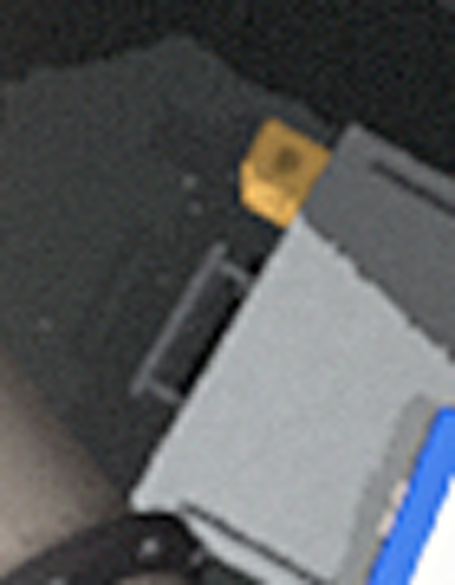

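Request:
{"method": "step_arm", "body": {"plan": [[0,-7,0,-0.02,-0.01,0,1],[0,-7,0,-0.03,-0.01,0,1],[0,-7,0,-0.03,-0.005,0.01,1],[0,-7,0,-0.03,0,0.01,1],[0,-2,0,-0.03,0,0.01,1]]}}

```text
t: 8.63
tcp_pos: [0.5249, 0.2794, 0.3996]
eef_rot: [-0.706, 0.708, 0.002, -0.003]
force: [0.2, -0.2, 0.5]
finger_gap: 0.0854
```

Run:
```python
from h import *
S=get_image("side");T=get_image("top")
print(cur()[0],cur()[2]["q"]);goto((.501,.304,.4),1)
for p in(S,T):
  print([ (place_of(p,n) or [None])[0] for n in("rod_grip","rod_collar")])
crop(T,(140,160,245,245),6,"pics/t8.png");crop(S,(165,200,270,340),4.2,"pics/s8.png")
```

```text
[0.52076092 0.28196842 0.39993481] [ 0.15793675  0.43796702 -0.96538098  1.66440603  0.37636102  1.24511557
 -0.87613136]
t 8.7333 turn [ 0.19 -0.32 -0.25] shift cur [-0.0195 -0.0001  0.0223] shift tgt [-0.0194 -0.0001  0.0224]
[{'position': [272.3, 194.3], 'score': 0.68}, {'position': [276.8, 198.7], 'score': 0.76}]
[{'position': [203.1, 187.0], 'score': 0.43}, {'position': [204.5, 188.1], 'score': 0.49}]
```

View pics/s8.png

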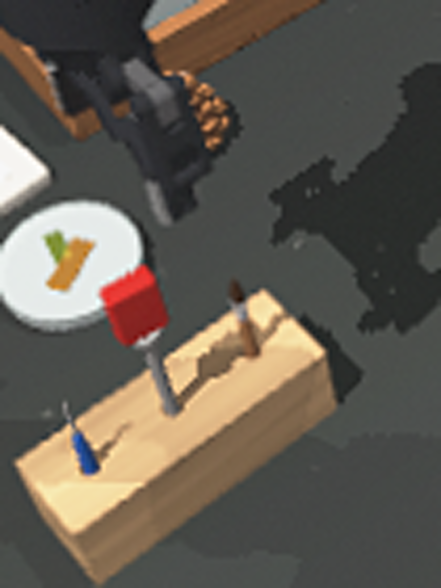

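View pics/t8.png

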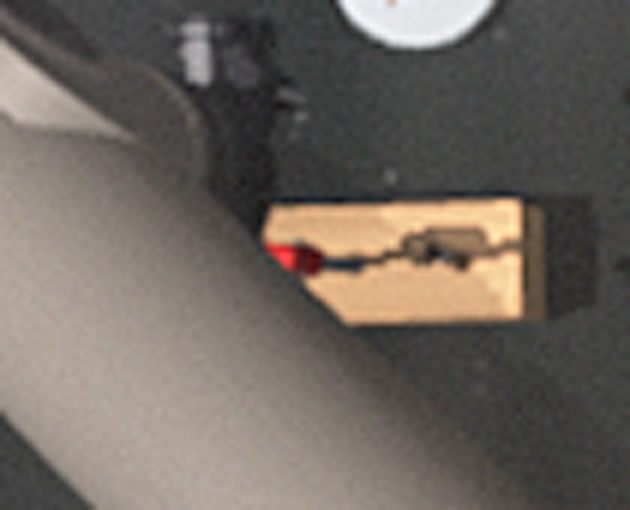

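Request:
{"method": "step_arm", "body": {"plan": [[0,0,0,-0.02,0,0.024,1],[0,0,0,0,0,0,1],[0,0,0,0,0.025,0,1],[0,0,0,0,0,0,1]]}}

```text
t: 9.27
tcp_pos: [0.5065, 0.3015, 0.3719]
eef_rot: [-0.706, 0.709, -0.001, -0.003]
force: [-0.7, -1.2, -0.4]
finger_gap: 0.0851
```

Run:
```python
from h import *
S=get_image("side")
goto((.500,.306,.323),0)
p,R,_=cur();g=[p+R.apply([x,y,0]) for x,y in((0,.155),(.0425,.160),(-.0425,.160))]
crop(S,(165,200,270,340),4.2,"pics/s9.png",proj(S,g))
```

```text
t 9.3167 turn [ 0.2   0.07 -0.25] shift cur [-0.0068  0.0502  0.0047] shift tgt [-0.007   0.0502  0.0045]
```

View pics/s9.png

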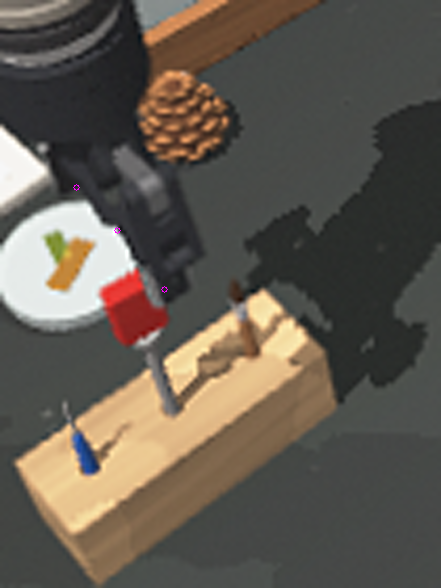

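Request:
{"method": "step_arm", "body": {"plan": [[0.2,0,-0.2,-0.006,0,0.0045,1],[0,0,0,0,0,0,1]]}}

```text
t: 9.48
tcp_pos: [0.4999, 0.3085, 0.3762]
eef_rot: [0.709, -0.705, -0.002, 0.0]
force: [-0.3, 1.0, 0.2]
finger_gap: 0.0854
```

Run:
```python
from h import *
goto((.500,.306,.323),0)
```

```text
t 9.4833 turn [-0.27  0.19  0.19] shift cur [-0.0001  0.0532 -0.0027] shift tgt [ 0.0001  0.0532 -0.0025]
```

Request:
{"method": "step_arm", "body": {"plan": [[0,0,0,0,0.02,-0.002,1],[0,0,0,0,0.03,0,1],[0,0,0,0,0,0,1],[0,0,0,0,0,0,1]]}}

```text
t: 9.82
tcp_pos: [0.5004, 0.3056, 0.3252]
eef_rot: [0.708, -0.706, -0.002, 0.0]
force: [0.5, -0.0, 1.1]
finger_gap: 0.0853
```

Run:
```python
from h import *
S=get_image("side")
goto((.500,.306,.323),0)
p,R,_=cur();g=[p+R.apply([x,y,0]) for x,y in((0,.155),(.0425,.160),(-.0425,.160))]
crop(S,(165,200,270,340),4.2,"pics/s10.png",proj(S,g))
```

```text
t 9.8667 turn [-0.24  0.18  0.23] shift cur [-0.0008  0.0036 -0.0003] shift tgt [-0.0008  0.0036 -0.0003]
```

View pics/s10.png

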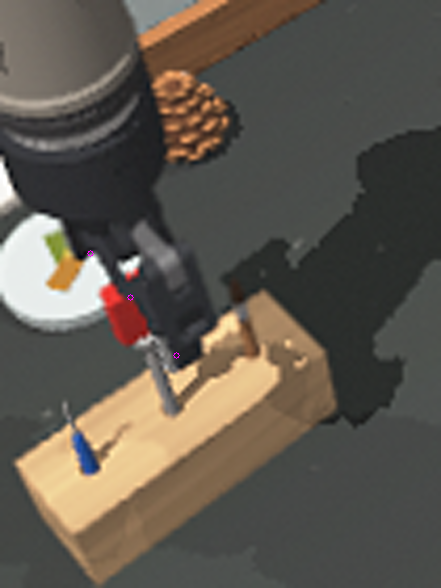

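Request:
{"method": "step_arm", "body": {"plan": [[0,0,0,0,0.002,0,0.5],[0,0,0,0,0,0,0.3],[0,0,0,0,0,0,0.1],[0,0,0,0,0,0,0],[0,0,0,0,0,0,0]], "squeeze": 40}}

```text
t: 10.28
tcp_pos: [0.5006, 0.3061, 0.324]
eef_rot: [0.708, -0.706, -0.003, -0.0]
force: [-0.7, 0.1, 0.5]
finger_gap: 0.0255
```

Request:
{"method": "step_arm", "body": {"plan": [[0,0,0,0,0,0,0],[0,0,0,0,0,0,0],[0,0,0,0,0,0,0],[0,0,0,0,0,0,0]], "squeeze": 60}}

```text
t: 10.62
tcp_pos: [0.5009, 0.3059, 0.3238]
eef_rot: [0.708, -0.706, -0.003, -0.001]
force: [1.0, -0.8, 3.2]
finger_gap: 0.0133
```

Run:
```python
from h import *
S=get_image("side")
goto((.500,.306,.323),0)
crop(S,(165,200,270,340),4.2,"pics/s11.png");print(cur()[2]["moment"],cur()[2]["force"])
```

```text
t 10.6667 turn [-0.19  0.16  0.26] shift cur [-0.0009  0.0008  0.0001] shift tgt [-0.0009  0.0009  0.0001]
[-0.22647667 -0.33641993  0.00721042] [ 1.08027512 -1.29386924  2.67171278]
```

View pics/s11.png

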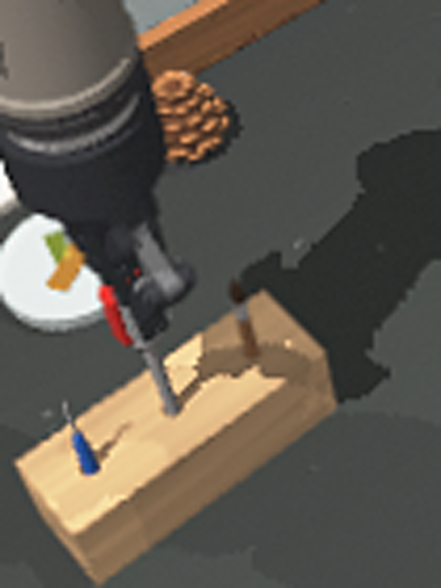

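Request:
{"method": "step_arm", "body": {"plan": [[0,0,0,0,-0.005,0,0],[0,0,0,0,-0.015,0,0],[0,0,0,0,-0.02,0,0],[0,0,0,0,-0.025,0,0]]}}

```text
t: 11.0
tcp_pos: [0.4999, 0.3053, 0.3878]
eef_rot: [0.708, -0.706, -0.001, 0.001]
force: [0.2, -0.8, -0.3]
finger_gap: 0.0134
```

Request:
{"method": "step_arm", "body": {"plan": [[0,0,0,0,-0.02,0,0],[0,0,0,0,-0.03,0,0],[0,0,0,0,-0.03,0,0],[0,0,0,0,-0.025,0,0],[0,0,0,0,0,0,0]]}}

```text
t: 11.42
tcp_pos: [0.4997, 0.3071, 0.4989]
eef_rot: [0.71, -0.704, -0.005, -0.002]
force: [0.4, 0.6, -0.8]
finger_gap: 0.0132
```

Run:
```python
from h import *
S=get_image("side");T=get_image("top")
p,R,s=cur();print(p,s["force"],s["moment"],s["finger_gap"],R.as_matrix().round(4).tolist())
g=[p+R.apply([0,y,0]) for y in(.155,.182,.310)]
l=proj(S,g);print(l)
crop(S,(165,140,270,340),3,"pics/s12.png",l)
crop(S,(165,180,245,270),7,"pics/s12b.png",l)
crop(T,(140,160,245,245),6,"pics/t12.png",proj(T,g))
goto(cab(.116,-.07,.5),0)
```

```text
[0.4994196  0.30579749 0.49406967] [-0.49366189 -0.60960987 -2.62675823] [-0.01329595 -0.0400728   0.04504088] 0.013364254291940821 [[1.0, 0.004, -0.0036], [0.0036, 0.0041, 1.0], [0.004, -1.0, 0.0041]]
[[178.5908537  218.51518976]
 [181.64587026 227.98803789]
 [194.51961753 267.29192748]]
t 11.5167 turn [-0.24  0.21  0.23] shift cur [ 0.1    -0.007  -0.3569] shift tgt [ 0.1013 -0.0059 -0.3565]
```

View pics/s12.png

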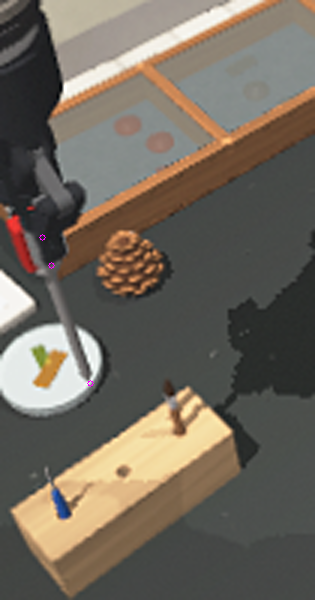

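View pics/s12b.png

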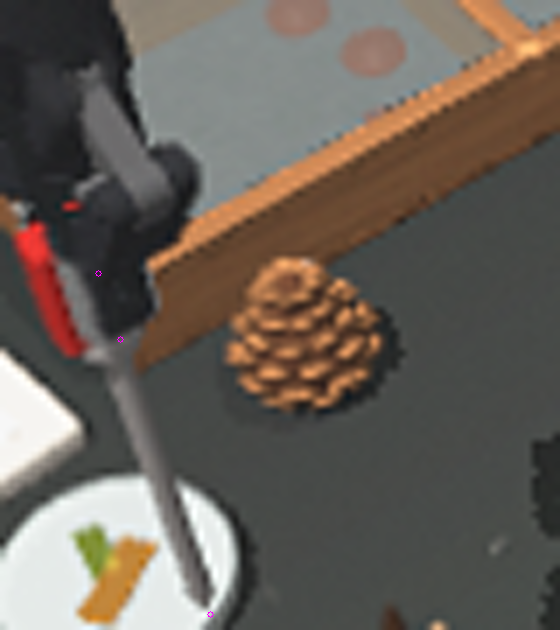

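View pics/t12.png

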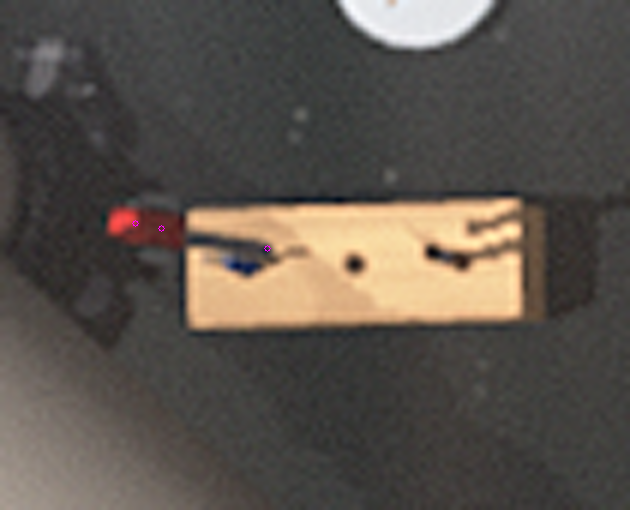

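Run:
```python
from h import *
S=get_image("side");T=get_image("top")
p,R,s=cur();print(p,R.apply([0,1,0]))
for d in(.310,.314):
  t=p+R.apply([0,d,0]);print(d,t,proj(S,[t]),proj(T,[t]))
crop(S,(180,225,210,275),14,"pics/s13.png")
crop(T,(155,185,195,215),14,"pics/t13.png")
```

```text
[0.49952713 0.30507301 0.49202504] [ 0.00103403  0.00190359 -0.99999765]
0.31 [0.49984769 0.30566312 0.18202576] [[195.47293294 267.72913022]] [[184.81925502 201.28461658]]
0.314 [0.49985182 0.30567074 0.17802577] [[195.83949001 268.82333283]] [[185.30076452 201.37861557]]
```

View pics/s13.png

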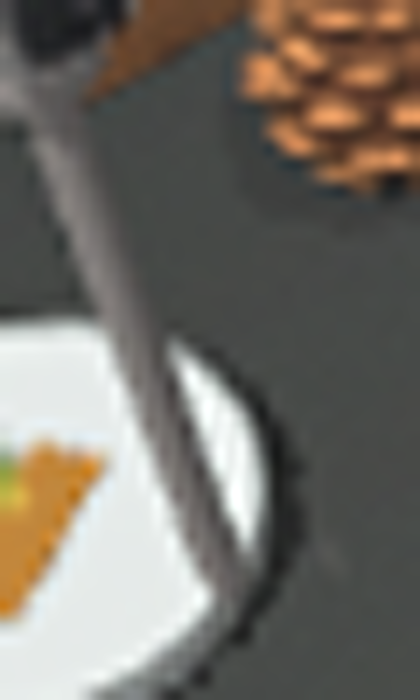

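View pics/t13.png

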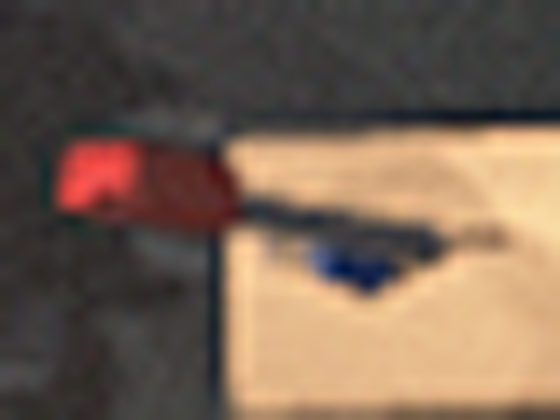

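Request:
{"method": "step_arm", "body": {"plan": [[0,0,0,0.01,0,-0.025,0],[0,0,0,0.01,0,-0.035,0],[0,0,0,0.01,0,-0.035,0],[0,0,0,0.01,0,-0.035,0],[0,0,0,0.01,0,-0.035,0]]}}

```text
t: 12.03
tcp_pos: [0.5503, 0.1386, 0.4913]
eef_rot: [0.708, -0.706, -0.001, 0.001]
force: [0.6, 0.5, -2.1]
finger_gap: 0.0137
```

Request:
{"method": "step_arm", "body": {"plan": [[0,0,0,0.01,0,-0.035,0],[0,0,0,0.01,0,-0.035,0],[0,0,0,0.01,0,-0.035,0],[0,0,0,0.01,0,-0.03,0],[0,0,0,0,0,0,0]]}}

```text
t: 12.45
tcp_pos: [0.5926, -0.0041, 0.4897]
eef_rot: [-0.707, 0.707, -0.004, 0.003]
force: [0.9, -2.4, -1.9]
finger_gap: 0.0132
```

Run:
```python
from h import *
goto((.602,-.051,.475),0);print(cur()[0],cur()[2]["q"])
```

```text
t 12.45 turn [ 0.05 -0.57 -0.01] shift cur [ 0.0099  0.0148 -0.0468] shift tgt [ 0.0094  0.0147 -0.0469]
[ 0.59260625 -0.00407378  0.48973102] [ 0.62749548  0.34764105 -0.90763766  1.53895816  0.27728052  1.39056172
 -0.31110928]
```

Request:
{"method": "step_arm", "body": {"plan": [[0,-0.5,0,0.009,0.005,-0.025,0],[0,0,0,0,0.005,-0.02,0],[0,0,0,0,0,0,0],[0,0,0,0,0,0,0]]}}

```text
t: 12.78
tcp_pos: [0.5999, -0.041, 0.4804]
eef_rot: [0.709, -0.706, -0.003, 0.003]
force: [0.1, 0.9, -1.4]
finger_gap: 0.0137
```

Run:
```python
from h import *
S=get_image("side");T=get_image("top")
goto((.602,-.051,.475),0)
p,R,s=cur();print(p,R.apply([0,1,0]),s["force"])
t=p+R.apply([0,.313,0]);P=[t,[t[0],t[1],.132]];print(t);print(proj(S,P),proj(T,P))
crop(S,(265,140,320,200),11,"pics/s14.png",proj(S,P))
crop(T,(290,140,350,190),11,"pics/t14.png",proj(T,P))
```

```text
t 12.8833 turn [-0.27  0.76  0.1 ] shift cur [ 0.0019  0.0067 -0.0129] shift tgt [ 0.0021  0.0068 -0.0129]
[ 0.59987583 -0.03812328  0.48177792] [ 0.00166803  0.00474777 -0.99998734] [ 0.1058435   0.66520034 -1.15650212]
[ 0.60039792 -0.03663723  0.16878188]
[[288.82598338 177.28354779]
 [289.31198262 187.35155195]] [[308.44068228 166.73533828]
 [308.52941678 168.72525828]]
```

View pics/s14.png

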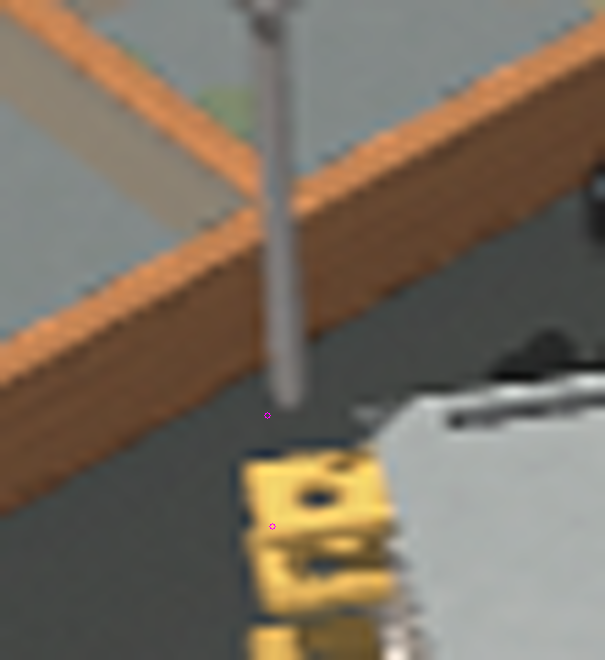

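View pics/t14.png

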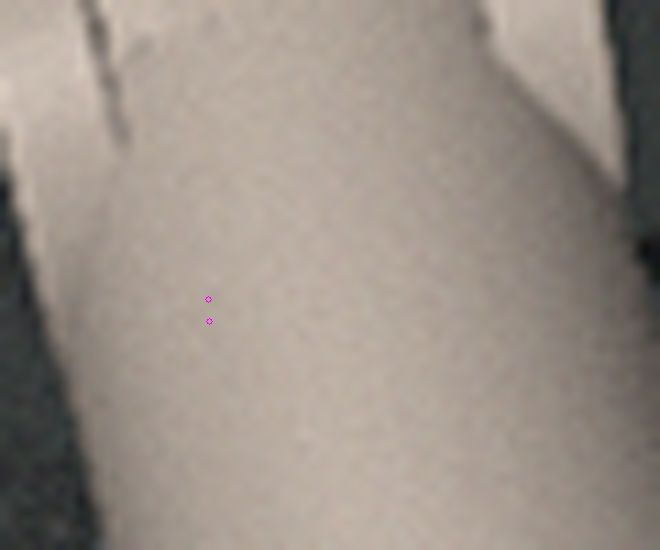

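Request:
{"method": "step_arm", "body": {"plan": [[0,0,0,0,0,0,0]]}}

```text
t: 12.97
tcp_pos: [0.5999, -0.0376, 0.4825]
eef_rot: [0.709, -0.706, -0.006, 0.004]
force: [0.1, -0.8, -1.5]
finger_gap: 0.0133
```

Request:
{"method": "step_arm", "body": {"plan": [[0,0,0,0,0,0,0],[0,0,0,0,0,0,0]]}}

```text
t: 13.13
tcp_pos: [0.6001, -0.0382, 0.4829]
eef_rot: [0.708, -0.706, -0.006, 0.003]
force: [-0.5, 0.1, -0.9]
finger_gap: 0.0134
```

Request:
{"method": "step_arm", "body": {"plan": [[0,0,0,0,0,0,0],[0,0,0,0,0,0,0]]}}

```text
t: 13.3
tcp_pos: [0.6002, -0.0389, 0.4828]
eef_rot: [0.708, -0.706, -0.006, 0.003]
force: [-0.7, -0.1, -0.2]
finger_gap: 0.0134
```

Request:
{"method": "step_arm", "body": {"plan": [[0,0,0,0,0,0,0],[0,0,0,0,0,0,0]]}}

```text
t: 13.47
tcp_pos: [0.6002, -0.0392, 0.4827]
eef_rot: [0.708, -0.706, -0.005, 0.003]
force: [1.1, 0.5, -1.1]
finger_gap: 0.0131
```

Run:
```python
from h import *
for i in range(4):
    p,R,s=cur();print(s["t"],p,R.apply([0,1,0]));S=get_image("side")
```

```text
13.4667 [ 0.60019862 -0.03923693  0.48270067] [ 0.00357006  0.00333455 -0.99998807]
13.5167 [ 0.6001955  -0.03926921  0.48268719] [ 0.00353525  0.00337149 -0.99998807]
13.5667 [ 0.6002029  -0.03926798  0.48267632] [ 0.00349728  0.00337803 -0.99998818]
13.6167 [ 0.60021568 -0.03933496  0.48266541] [ 0.0035413   0.00336908 -0.99998805]
```

Run:
```python
from h import *
goto((.602,-.051,.470),0)
S=get_image("side")
p,R,s=cur();P=[p+R.apply([0,.313,0])];print(P,proj(S,P))
crop(S,(265,140,320,200),11,"pics/s15.png",proj(S,P))
```

```text
t 13.6667 turn [-0.19  0.67  0.2 ] shift cur [ 0.0016  0.0126 -0.0117] shift tgt [ 0.0018  0.0127 -0.0117]
[array([ 0.60129658, -0.03828553,  0.16965409])] [[289.07805144 176.59258201]]
```

View pics/s15.png

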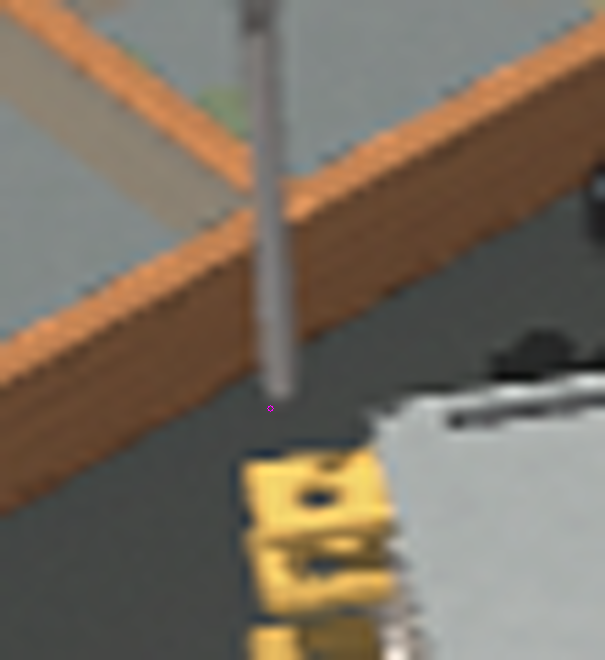

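Run:
```python
from h import *
p,R,s=cur()
S=get_image("side")
for d in(.19,.21,.25,.30,.31):
    u,v=proj(S,[p+R.apply([0,d,0])])[0];
    row=int(round(v));r=S["color"][row,int(u)-7:int(u)+9].astype(int)
    print(d,(u.round(2),v.round(2)),int(u)-7,r.sum(1).tolist(),(r[:,0]-r[:,2]).tolist())
t=p+R.apply([0,.31,0]);print(t,(proj(S,[t+[.001,0,0],t+[0,.001,0],t+[0,0,.001]])-proj(S,[t])).round(3).tolist())
```

```text
0.19 (np.float64(287.57), np.float64(139.3)) 280 [405, 406, 408, 404, 362, 283, 254, 340, 391, 305, 271, 347, 401, 404, 402, 402] [4, 6, 7, 8, -1, -18, -13, -7, -6, -6, -3, 2, 6, 5, 5, 6]
0.21 (np.float64(287.83), np.float64(145.77)) 280 [409, 405, 403, 403, 403, 411, 385, 356, 362, 328, 355, 412, 405, 402, 403, 400] [8, 7, 6, 6, 6, 6, 3, -3, -6, -5, 1, 4, 6, 6, 6, 6]
0.25 (np.float64(288.33), np.float64(158.22)) 281 [382, 383, 385, 385, 381, 377, 370, 375, 351, 328, 406, 476, 435, 313, 242, 226] [-23, -24, -25, -24, -20, -20, -27, -21, -2, -27, -100, -131, -116, -82, -62, -56]
0.3 (np.float64(288.93), np.float64(172.92)) 281 [215, 216, 209, 215, 221, 206, 175, 224, 331, 362, 288, 218, 202, 207, 208, 206] [-50, -51, -51, -54, -55, -50, -45, -24, -9, -6, -4, -2, 1, 2, 1, 0]
0.31 (np.float64(289.04), np.float64(175.75)) 282 [205, 179, 188, 204, 204, 202, 203, 233, 255, 223, 203, 208, 208, 206, 204, 207] [-52, -35, -9, 3, 2, 1, 2, -1, -2, -2, 0, -1, 1, 1, 0, 0]
[ 0.60128615 -0.03829563  0.17265406] [[-0.24, -0.189], [-0.291, 0.168], [-0.013, -0.282]]
```

Request:
{"method": "step_arm", "body": {"plan": [[-0.2,0.7,0.2,0.001,0,-0.004,0],[0,0,0,0.001,0.005,-0.004,0],[0,0,0,0,0.005,-0.002,0],[0,0,0,0,0.005,0,0],[0,0,0,0,0,0,0]]}}

```text
t: 14.18
tcp_pos: [0.6019, -0.0499, 0.4658]
eef_rot: [0.707, -0.707, 0.001, 0.001]
force: [-0.1, -0.5, -0.6]
finger_gap: 0.0131
```

Request:
{"method": "step_arm", "body": {"plan": [[0,0,0,0,0,0,0],[0,0,0,0,0,0,0],[0,0,0,0,0,0,0],[0,0,0,0,0,0,0],[0,0,0,0,0,0,0]]}}

```text
t: 14.6
tcp_pos: [0.6023, -0.0491, 0.4679]
eef_rot: [-0.707, 0.707, 0.0, 0.0]
force: [-0.2, -1.1, -1.2]
finger_gap: 0.0136
```

Run:
```python
from h import *
goto((.602,-.051,.455),0)
S=get_image("side")
p,R,s=cur();P=[p+R.apply([0,.313,0])];print(P,proj(S,P),s["force"])
crop(S,(275,155,315,200),14,"pics/s16.png",proj(S,P))
```

```text
t 14.6 turn [ 0.01 -0.01  0.03] shift cur [-0.0003  0.0129 -0.0019] shift tgt [-0.0003  0.0129 -0.0019]
[array([ 0.60238201, -0.04920296,  0.15484961])] [[292.14500416 178.67670853]] [-0.54960323  0.69981806 -1.16799537]
```

View pics/s16.png

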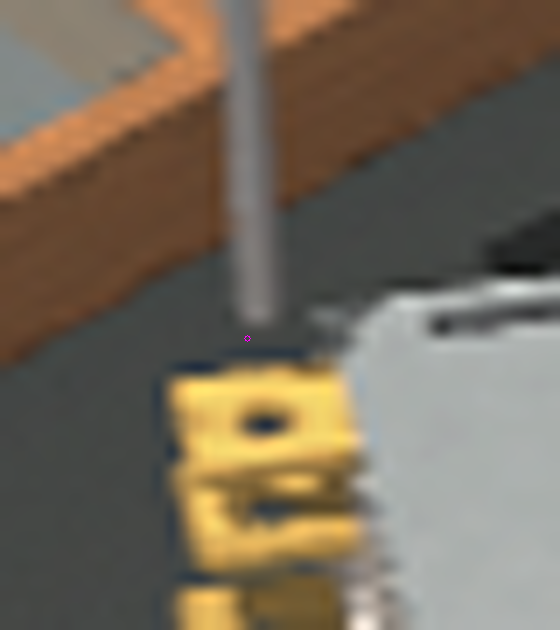

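Request:
{"method": "step_arm", "body": {"plan": [[0,0,0,0,0.006,0,0],[0,0,0,0,0.006,0,0],[0,0,0,0,0.005,0,0],[0,0,0,0,0,0,0],[0,0,0,0,0,0,0]]}}

```text
t: 15.07
tcp_pos: [0.6021, -0.0494, 0.4499]
eef_rot: [-0.707, 0.707, -0.001, -0.0]
force: [-0.2, -0.4, -0.6]
finger_gap: 0.0134
```

Request:
{"method": "step_arm", "body": {"plan": [[0,0,0,0,0,0,0],[0,0,0,0,0,0,0],[0,0,0,0,0,0,0],[0,0,0,0,0,0,0]]}}

```text
t: 15.4
tcp_pos: [0.6023, -0.0492, 0.4509]
eef_rot: [-0.707, 0.707, 0.0, 0.0]
force: [0.6, 0.6, -0.8]
finger_gap: 0.0134
```

Run:
```python
from h import *
goto((.602,-.051,.455),0)
S=get_image("side")
p,R,s=cur();P=[p+R.apply([0,.3135,0])];print(P,proj(S,P),s["force"])
crop(S,(275,155,315,200),14,"pics/s17.png")
```

```text
t 15.4 turn [ 0.01 -0.02  0.03] shift cur [-0.0003 -0.0041 -0.0018] shift tgt [-0.0003 -0.0041 -0.0018]
[array([ 0.60242023, -0.04928979,  0.13733943])] [[292.35532524 183.41948227]] [-0.23195959  0.94211181 -0.55781969]
```

View pics/s17.png

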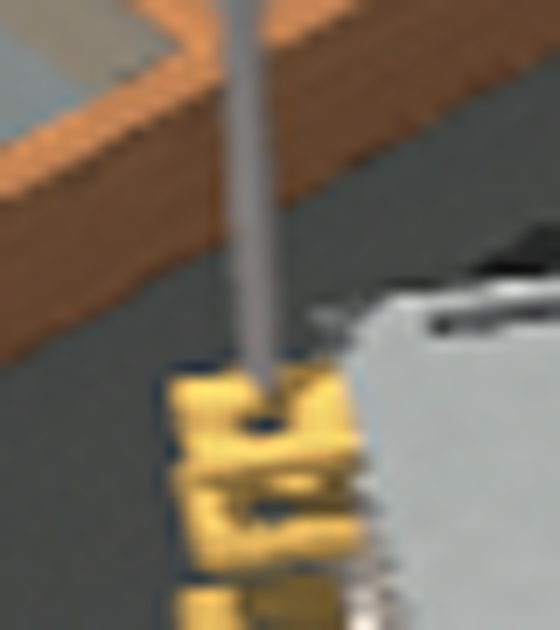

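Request:
{"method": "step_arm", "body": {"plan": [[0,0,0,0,0.004,0,0],[0,0,0,0,0.004,0,0],[0,0,0,0,0.003,0,0],[0,0,0,0,0,0,0],[0,0,0,0,0,0,0]]}}

```text
t: 15.87
tcp_pos: [0.6022, -0.0493, 0.4392]
eef_rot: [-0.707, 0.707, -0.0, -0.0]
force: [0.3, -0.0, -1.5]
finger_gap: 0.0132
```

Run:
```python
from h import *
S=get_image("side")
p,R,s=cur();P=[p+R.apply([0,.3135,0])];print(P,proj(S,P),s["force"],s["moment"])
crop(S,(275,155,315,200),14,"pics/s18.png")
```

```text
[array([ 0.60218689, -0.04929596,  0.12597884])] [[292.53612938 186.49908971]] [-0.49583834  0.03045415 -0.87823112] [ 0.0650451  -0.00852079  0.01514195]
```

View pics/s18.png

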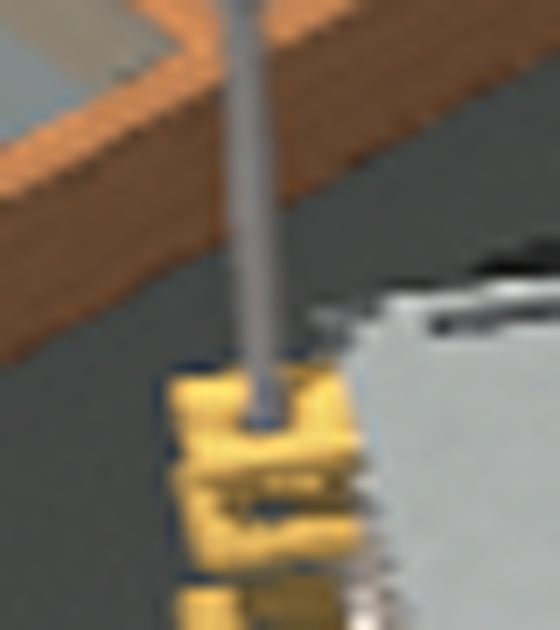

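Request:
{"method": "step_arm", "body": {"plan": [[0,0,0,0,0.005,0,0],[0,0,0,0,0.005,0,0],[0,0,0,0,0.004,0,0],[0,0,0,0,0,0,0]]}}

```text
t: 16.25
tcp_pos: [0.6019, -0.0495, 0.4243]
eef_rot: [-0.707, 0.707, -0.001, -0.001]
force: [-0.5, 0.4, -1.2]
finger_gap: 0.0134
```

Request:
{"method": "step_arm", "body": {"plan": [[0,0,0,0,0.004,0,0],[0,0,0,0,0.004,0,0],[0,0,0,0,0.004,0,0],[0,0,0,0,0,0,0]]}}

```text
t: 16.58
tcp_pos: [0.602, -0.0494, 0.4125]
eef_rot: [-0.707, 0.707, -0.001, -0.0]
force: [0.3, -0.5, -1.4]
finger_gap: 0.0132
```

Run:
```python
from h import *
S=get_image("side")
p,R,s=cur();P=[p+R.apply([0,.3135,0])];print(P,R.apply([0,1,0]),s["force"],s["moment"])
crop(S,(275,155,315,200),14,"pics/s19.png")
```

```text
[array([ 0.60174571, -0.04941539,  0.09950656])] [-1.07859723e-03 -1.09445364e-04 -9.99999412e-01] [-0.06142522 -0.12525568 -0.82906502] [-0.06189999 -0.00440768  0.01847248]
```

View pics/s19.png

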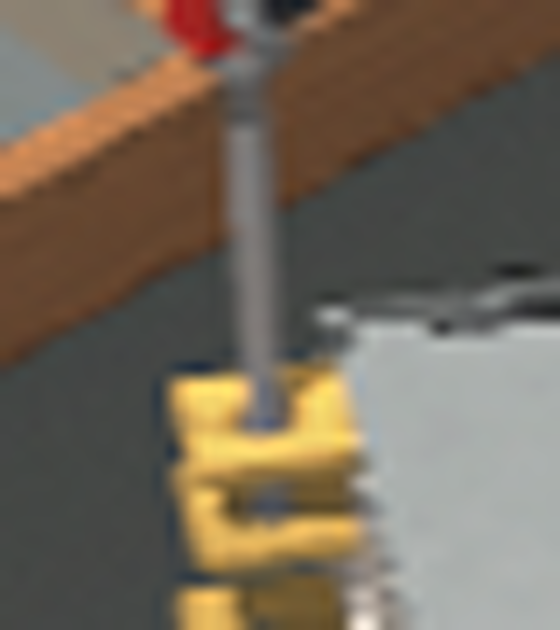

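Request:
{"method": "step_arm", "body": {"plan": [[0,0,0,0,0.006,0,0],[0,0,0,0,0.006,0,0],[0,0,0,0,0.006,0,0],[0,0,0,0,0.006,0,0],[0,0,0,0,0,0,0]]}}

```text
t: 17.05
tcp_pos: [0.6017, -0.0496, 0.3878]
eef_rot: [-0.707, 0.707, -0.001, -0.001]
force: [-0.0, -0.4, -1.0]
finger_gap: 0.0135
```

Request:
{"method": "step_arm", "body": {"plan": [[0,0,0,0,0.005,0,0],[0,0,0,0,0.005,0,0],[0,0,0,0,0.005,0,0],[0,0,0,0,0,0,0]]}}

```text
t: 17.38
tcp_pos: [0.6019, -0.0494, 0.3734]
eef_rot: [0.707, -0.707, 0.001, 0.0]
force: [0.2, 0.3, -1.8]
finger_gap: 0.0134
```

Request:
{"method": "step_arm", "body": {"plan": [[0,0,0,0,0.006,0,0],[0,0,0,0,0.006,0,0],[0,0,0,0,0.006,0,0],[0,0,0,0,0,0,0]]}}

```text
t: 17.72
tcp_pos: [0.6018, -0.0495, 0.355]
eef_rot: [0.707, -0.707, 0.001, 0.001]
force: [-0.4, -0.2, -1.4]
finger_gap: 0.0131
```

Run:
```python
from h import *
S=get_image("side")
p,R,s=cur();P=[p+R.apply([0,.3135,0])];print(P,R.apply([0,1,0]),s["force"],s["moment"])
crop(S,(270,140,325,220),7,"pics/s20.png")
```

```text
[array([ 0.60154045, -0.04942596,  0.04219086])] [-1.47213666e-03  4.34305084e-05 -9.99998915e-01] [-0.06475753  0.4211086   0.24126773] [ 0.01569436 -0.02328986 -0.05312522]
```

View pics/s20.png

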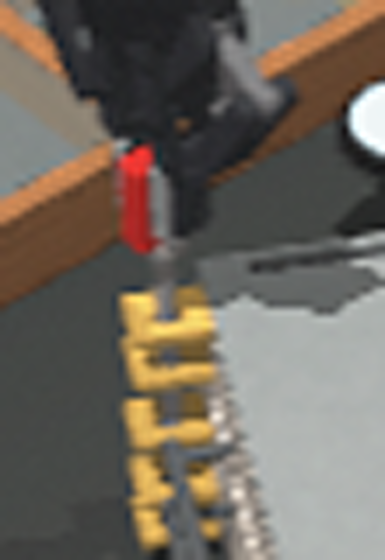

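Request:
{"method": "step_arm", "body": {"plan": [[0,0,0,0,0.005,0,0],[0,0,0,0,0.005,0,0],[0,0,0,0,0.005,0,0],[0,0,0,0,0,0,0]]}}

```text
t: 18.1
tcp_pos: [0.6019, -0.0496, 0.3403]
eef_rot: [-0.707, 0.707, -0.001, -0.0]
force: [0.6, -1.1, -0.4]
finger_gap: 0.0131
```

Request:
{"method": "step_arm", "body": {"plan": [[0,0,0,0,0.004,0,0],[0,0,0,0,0.004,0,0],[0,0,0,0,0.004,0,0],[0,0,0,0,0,0,0]]}}

```text
t: 18.43
tcp_pos: [0.6021, -0.0497, 0.3287]
eef_rot: [-0.707, 0.707, -0.001, -0.0]
force: [-0.2, -1.6, -1.8]
finger_gap: 0.013
```

Request:
{"method": "step_arm", "body": {"plan": [[0,0,0,0,0.003,0,0],[0,0,0,0,0.002,0,0],[0,0,0,0,0,0,0]]}}

```text
t: 18.68
tcp_pos: [0.6023, -0.0497, 0.3243]
eef_rot: [-0.707, 0.707, -0.0, 0.0]
force: [0.4, -2.8, -2.1]
finger_gap: 0.0132
```

Run:
```python
from h import *
S=get_image("side")
p,R,s=cur();P=[p+R.apply([0,.3135,0])];print(P,R.apply([0,1,0]),s["force"],s["moment"])
crop(S,(270,140,325,220),7,"pics/s21.png")
```

```text
[array([ 0.60214346, -0.04995078,  0.01078752])] [-2.27385206e-04 -7.06663839e-04 -9.99999724e-01] [-0.31222159 -2.52364324 -1.79462753] [-0.66156615 -0.08797354 -0.00623036]
```

View pics/s21.png

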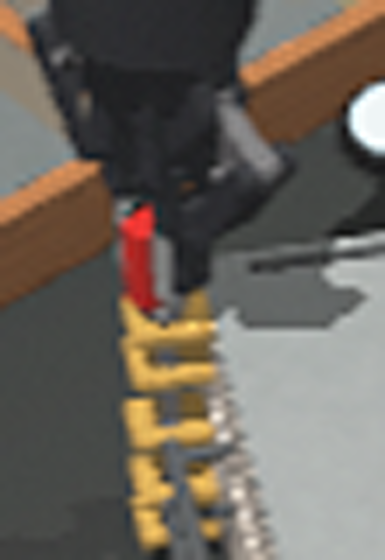

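Request:
{"method": "step_arm", "body": {"plan": [[0,0,0,0,0.001,-0.0007,0],[0,0,0,0,0.003,0,0],[0,0,0,0,0,0,0]]}}

```text
t: 18.98
tcp_pos: [0.6022, -0.05, 0.3203]
eef_rot: [0.707, -0.707, 0.0, -0.0]
force: [0.7, -1.3, -0.8]
finger_gap: 0.0134
```

Request:
{"method": "step_arm", "body": {"plan": [[0,0,0,0,0.002,0,0],[0,0,0,0,0,0,0]]}}

```text
t: 19.15
tcp_pos: [0.6023, -0.05, 0.3184]
eef_rot: [-0.707, 0.707, -0.0, 0.0]
force: [0.3, -2.1, -0.6]
finger_gap: 0.0132
```

Request:
{"method": "step_arm", "body": {"plan": [[0,0,0,0,0.001,0,0],[0,0,0,0,0,0,0]]}}

```text
t: 19.32
tcp_pos: [0.6023, -0.05, 0.3182]
eef_rot: [-0.707, 0.707, -0.0, 0.0]
force: [-1.5, -3.0, 4.0]
finger_gap: 0.0135
```

Request:
{"method": "step_arm", "body": {"plan": [[0,0,0,0,0.001,-0.0005,0],[0,0,0,0,0,0,0],[0,0,0,0,0,0,0]]}}

```text
t: 19.57
tcp_pos: [0.6023, -0.05, 0.3182]
eef_rot: [-0.707, 0.707, -0.0, 0.0]
force: [-3.8, -2.7, 9.0]
finger_gap: 0.0131
```

Run:
```python
from h import *
S=get_image("side")
p,R,s=cur();P=[p+R.apply([0,.3135,0])];print(P,R.apply([0,1,0]),s["force"],s["moment"])
crop(S,(270,150,325,210),10,"pics/s22.png")
```

```text
[array([ 0.60240639, -0.05014041,  0.00466774])] [ 2.20380562e-04 -4.40054859e-04 -9.99999879e-01] [-3.45855366 -1.66146305  8.83284894] [-0.50849686  0.91640148  0.04667656]
```

View pics/s22.png

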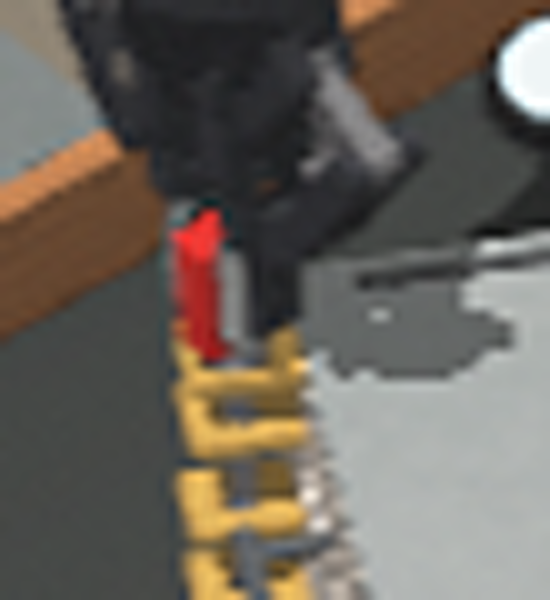

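Request:
{"method": "step_arm", "body": {"plan": [[0,0,0,0,-0.001,0,0],[0,0,0,0,0,0,0.3],[0,0,0,0,0,0,0.6],[0,0,0,0,0,0,1],[0,0,0,0,0,0,1]], "squeeze": 20}}

```text
t: 20.03
tcp_pos: [0.6023, -0.0499, 0.3174]
eef_rot: [0.707, -0.707, -0.0, 0.0]
force: [0.9, -0.6, 0.5]
finger_gap: 0.0609
```

Request:
{"method": "step_arm", "body": {"plan": [[0,0,0,0,0,0,1],[0,0,0,0,0,0,1],[0,0,0,0,0,0,1],[0,0,0,0,0,0,1],[0,0,0,0,0,0,1]]}}

```text
t: 20.45
tcp_pos: [0.6023, -0.0505, 0.3176]
eef_rot: [0.707, -0.707, 0.0, -0.0]
force: [-0.4, 0.8, 0.3]
finger_gap: 0.0853
```

Open and force-free. Withdrawing straight up.

Request:
{"method": "step_arm", "body": {"plan": [[0,0,0,0,-0.008,0,1],[0,0,0,0,-0.02,0,1],[0,0,0,0,-0.03,0,1],[0,0,0,0,-0.04,0,1],[0,0,0,0,-0.04,0,1]]}}

```text
t: 20.87
tcp_pos: [0.6018, -0.0504, 0.4572]
eef_rot: [0.707, -0.707, 0.0, 0.0]
force: [1.1, 0.1, -0.8]
finger_gap: 0.0855
```

Request:
{"method": "step_arm", "body": {"plan": [[0,0,0,0,-0.04,0.03,1],[0,0,0,0,-0.03,0.04,1],[0,0,0,0,0,0.04,1],[0,0,0,0,0,0.04,1],[0,0,0,0,0,0.04,1]]}}

```text
t: 21.28
tcp_pos: [0.6019, 0.1295, 0.5156]
eef_rot: [-0.707, 0.707, 0.0, 0.001]
force: [0.1, 1.1, 0.1]
finger_gap: 0.0852
```

Request:
{"method": "step_arm", "body": {"plan": [[0,0,0,0,0,0.03,1],[0,0,0,0,0,0.01,1],[0,0,0,0,0,0,1],[0,0,0,0,0,0,1],[0,0,0,0,0,0,1]]}}

```text
t: 21.7
tcp_pos: [0.6031, 0.1655, 0.5139]
eef_rot: [-0.706, 0.708, -0.001, 0.001]
force: [0.8, -0.2, -0.3]
finger_gap: 0.0852
```

Run:
```python
from h import *
S=get_image("side");T=get_image("top");print(cur()[0],cur()[2]["force"])
e=[.6023,-.0503]
P=[[*e,.132],[*e,.18],[*e,.004]]
crop(S,(265,145,330,225),7,"pics/s23.png");crop(T,(270,130,390,240),6,"pics/t23.png")
print(proj(S,P),place_of(S,"rod_collar"),place_of(S,"rod_grip"))
cv2.imwrite("pics/s23f.png",S["color"])
```

```text
[0.60312751 0.16524341 0.51383054] [ 0.02894352  0.03333912 -0.08267313]
[[292.72625134 184.70656713]
 [292.19685341 171.48444314]
 [294.01776258 216.435443  ]] [{'position': [185.0, 288.2], 'score': 0.6}] [{'position': [177.9, 293.7], 'score': 0.6}]
```

View pics/s23.png

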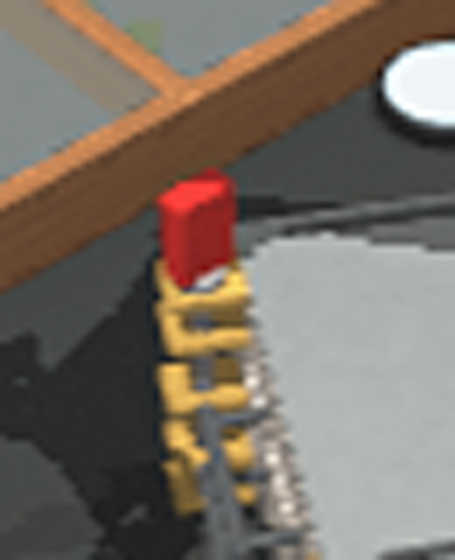

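View pics/t23.png

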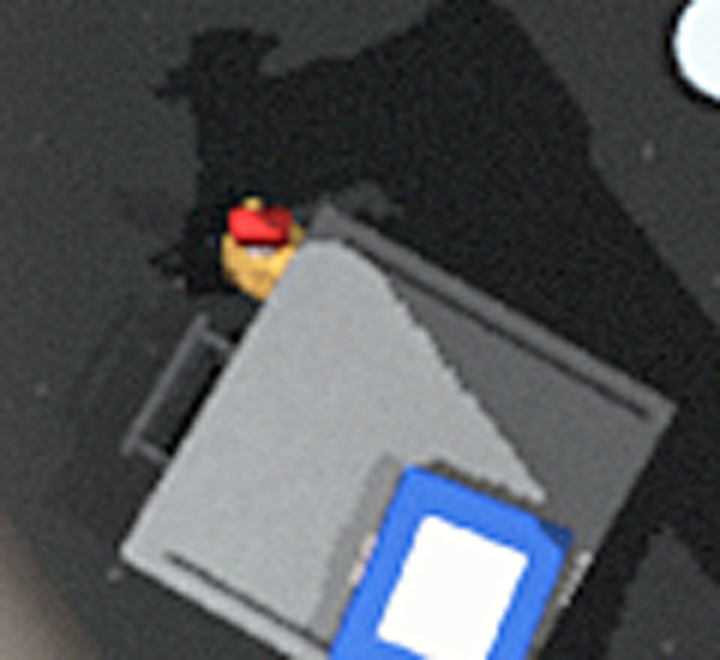

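View pics/s23f.png

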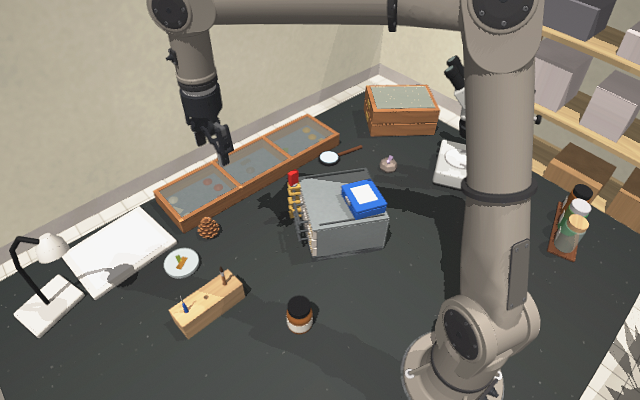

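```bash
python3 -c "
from rig import *
print(finish_job())"
```

```text
the job is handed in; nothing more can be done
None
```

The job is done and handed in at about 22 s of the 67 s allowed. All three drawers are shut, and the locking rod is through all five eyes with its collar on the top eye.

- **Drawers:** I pushed the top and middle drawers shut in one stroke with the closed fingertips on their pulls, stopping when the drawers stalled at about 13 N. The side picture then showed the eyes stacked in one line.
- **Rod:** I took the red grip across its thickness, lifted the rod clear and lined it up over the top eye using the side picture. I lowered it in small steps, still gripped. Contact forces stayed under about 4 N until the collar met the top eye. There the rod stopped, with the tip about 4.5 mm above the table by my estimate (4 mm when home). The upward force rose to about 9 N, and I opened the fingers after easing that off slightly.
- **Last checks:** The final pictures show the rod upright with its collar on the top eye, the drawers shut, and the brush, needle and other items where they were. The arm was withdrawn and read about 0 N.
- **Disagreements:** The top camera read about 2 mm off from the side camera and the arm, and the arm hid the eye from it, so I relied on the side view. In the last picture the collar detector was about 4–5 pixels off to the side, but the picture and the contact force both show the collar seated.

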